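Set the cold reagents to warm

TASK

Set the cold reagents to warm: stand every loose brown dropper bottle and squat white-lidded jar from the front and left part of the desk upright in the warmer's tray, one to a bay (bottles at the back by the tube rack stay), push the tray in until its spring catch clicks and holds it, and fold the clear cover down from upright to its airing position, 45 degrees open (the orange mark on the quadrant). Once all this is so, press the blue programme key and then, by itself, the green start key; leave the red stop key and the other things on the desk alone.

Things in the scene. Friction and masses are not known exactly. Their poses are not given: they have to be found in the camera images.
- stain_a_mid (a point): brown dropper bottle with a black cap; body 33 mm across up to 51 mm, cap a plain cylinder 19 mm across from 66 to 77 mm, tapering above; about 55 g; 93 mm tall (heights are from the foot). The point is its centre, 46.5 mm above its foot; z points from foot to cap or lid. Starts upright on the desk, if present
- stain_c_mid (a point): brown dropper bottle with a red cap; body 37 mm across up to 57 mm, cap a plain cylinder 21 mm across from 74 to 84 mm, tapering above; about 55 g; 100 mm tall (heights are from the foot). The point is its centre, 50 mm above its foot; z points from foot to cap or lid. Starts upright on the desk, if present
- jar_1_mid (a point): squat amber jar with a white screw lid and a white label, round: body 44 mm across up to 32 mm, lid 41 mm across from 38 to 56 mm; about 90 g; 56 mm tall (heights are from the foot). The point is its centre, 28 mm above its foot; z points from foot to cap or lid. Starts upright on the desk, if present
- jar_2_mid (a point): squat amber jar with a white screw lid and a white label, round: body 44 mm across up to 32 mm, lid 41 mm across from 38 to 56 mm; about 90 g; 56 mm tall (heights are from the foot). The point is its centre, 28 mm above its foot; z points from foot to cap or lid. Starts upright on the desk, if present
- tray_mid (a point): blue-grey four-bay tray of the white bench warmer: middle of its inner floor (19 mm above the desk), moving with the tray. x points into the warmer (away from its front), y to the warmer's left, z up. Four bays in a row along y, centred at y = -81, -27, 27 and 81 mm; each is 51 mm square inside, bay walls 38 mm high
- tray_front (a point): middle of the front of the blue-grey pull lip along the top of the tray's white front panel; push here, along the tray's x axis. Lip: 120 mm long, 51 to 58 mm above the desk, 8 mm out from the panel. Panel: 222 mm wide, 14 to 58 mm above the desk (its top is 39 mm above the tray floor). The warmer's fixed bed lies below, top 11 mm above the desk
- tray (a joint): how far the tray is out, m: 0.10 fully out (a light spring of about 4 N holds it out and brings it back if it is let go early), 0 hard against the inner stop; caught by the catch it rests at about 0.004
- catch (a joint): sprung catch bolt in the warmer's left wall, m: 0 sprung out, grows to about 0.0075 as the tray front pushes it aside at tray values of about 0.025 to 0.004, then it snaps back to 0 in front of the tray front and blocks its return. Pushing past takes about 5 to 10 N in all. It cannot be released from outside
- cover (a joint): angle of the warmer's clear cover, rad: 0 shut (level), 1.57 upright, at most 1.92; stiff friction hinge (about 2.5 N at the free edge), stays where it is left. The airing position is 0.785 (45 degrees)
- cover_hinge (a point): middle of the cover's hinge line at the top rear of the warmer, 138 mm above the desk; does not move with the cover. Axes as the tray's: x towards the rear, y along the hinge to the warmer's left, z up
- cover_edge (a point): middle of the aluminium grip bar along the cover's free edge: 135 mm from the hinge line; the bar is 12 mm thick, 18 mm deep (126 to 144 mm from the hinge), 240 mm long; inside it the clear panel is 4 mm thick. Own x points from the free edge to the hinge, y along the bar, z normal to the panel
- key_blue_top (a point): blue programme key, middle of the three: round spring key 26 mm across on the flat deck of the warmer's right console; this point is the middle of its top face (about 86 mm above the desk); it is pressed straight down
- key_green_top (a point): green start key, the rearmost, 41 mm behind the blue one: round spring key 26 mm across on the flat deck of the warmer's right console; this point is the middle of its top face (about 86 mm above the desk); it is pressed straight down
- key_red_top (a point): red stop key, nearest the front, 41 mm in front of the blue one, not to be pressed: round spring key 26 mm across on the flat deck of the warmer's right console; this point is the middle of its top face (about 86 mm above the desk); it is pressed straight down
- key_blue (a joint): key travel, m: 0 up, 0.005 fully down; springs back by itself. About 4 N for full travel; counts as pressed beyond 0.0035
- key_green (a joint): key travel, m: 0 up, 0.005 fully down; springs back by itself. About 4 N for full travel; counts as pressed beyond 0.0035
- key_red (a joint): key travel, m: 0 up, 0.005 fully down; springs back by itself. About 4 N for full travel; counts as pressed beyond 0.0035
- mouse: cream computer mouse, 111x63x34 mm, bystander; origin under its middle. Behind it stands the tall fixed analyser: front face at x = 0.58 m, y from -0.08 to 0.18 m, 0.44 m high; keep the arm clear of it
- forceps: steel forceps lying on the desk, 17x125x10 mm (long along its y), bystander; origin under its middle
- pen_stick: yellow marker lying on the desk, 9x140x9 mm (long along its y), bystander; origin under its middle
- timer: small cream timer with a red dial, 44x66x68 mm, behind the warmer, bystander; origin under its middle
Not all that is in view belongs to the job. What is shaped like the part that bears stain_a_mid but yellow is not meant. What is shaped like the part that bears jar_1_mid but turquoise is not meant.

How it is judged:
On the way, in this order (a step that is already met when the one before it is completed fails the run):
1. every bottle and jar stands in the tray, the tray is in and caught, and the cover stands at 45 degrees (x of stain_a_mid in the frame of tray_mid between -0.03 and 0.03 m and y of stain_a_mid in the frame of tray_mid between -0.108 and 0.108 m and z of stain_a_mid in the frame of tray_mid between 0.0385 and 0.0545 m and angle between each of stain_a_mid, stain_c_mid, jar_1_mid, jar_2_mid's own z axis and vertical below 0.3 rad and x of stain_c_mid in the frame of tray_mid between -0.03 and 0.03 m and y of stain_c_mid in the frame of tray_mid between -0.108 and 0.108 m and z of stain_c_mid in the frame of tray_mid between 0.042 and 0.058 m and x of jar_1_mid in the frame of tray_mid between -0.03 and 0.03 m and y of jar_1_mid in the frame of tray_mid between -0.108 and 0.108 m and z of jar_1_mid in the frame of tray_mid between 0.02 and 0.036 m and x of jar_2_mid in the frame of tray_mid between -0.03 and 0.03 m and y of jar_2_mid in the frame of tray_mid between -0.108 and 0.108 m and z of jar_2_mid in the frame of tray_mid between 0.02 and 0.036 m and value of joint tray below 0.008 m and value of joint catch below 0.003 m and value of joint cover between 0.685 and 0.885 rad), for 0.3 s.
2. the blue key is pressed, the green one not (value of joint key_blue above 0.0035 m and value of joint key_green below 0.0015 m), for 0.05 s.
3. then the green key is pressed, the blue one not (value of joint key_green above 0.0035 m and value of joint key_blue below 0.0015 m), for 0.05 s.
At the end, for the whole second after the job is handed in: Every bottle and jar is in a tray bay, foot on the floor, upright within 0.3 rad; tray in (under 8 mm) with the catch sprung back (under 3 mm); cover 45 degrees open within 0.10 rad; all keys up (all of step 1 and value of joint each of key_blue, key_green, key_red below 0.0015 m); the robot touches nothing.
It fails at once if the red stop key is pressed (value of joint key_red above 0.003 m).
It fails at once if a bystander is shifted by more than 5 cm (distance of any of mouse, forceps, pen_stick, timer from where it was at the start of the episode above 0.05 m).
Of stain_a, stain_c, jar_1, jar_2 only 3 to 4 are there at a start; the rules pass over those that are not, and their reading is None.
At some moment in a run one of jar_1, jar_2 may be knocked a few centimetres aside while the robot is not near it.
Once in a run the grip may slacken for a moment while it holds something.
It also fails if it takes over 192 s, if anything falls off the work surface, if the arm or the gripper's body presses on something with over 40 N, if the wrist force passes 120 N, or if a joint passes its speed limit or range.

ROBOT

A 6-joint arm with a two-finger parallel gripper is mounted at the origin on a cart in front of the work surface, level with it; the furniture and walls round the work are solid. World frame = base frame: x ahead of the robot, y to its left, z up, the work surface at z = 0. Lengths are in m, angles in rad, forces in N, time in s.
With the tool pointing down it reaches from about 0.35 to 0.8 m from the base axis. Payload 7.3 kg.
Tool frame: the origin (TCP) lies at the very end of the fingers, on their centre line; the grasp point (between the pads) lies 19 mm behind it; z points along the fingers, y is the direction in which the jaws open and shut (so a half turn about z gives the same grasp; the last joint's range is limited). The gripper opens to 85 mm and grips with 20 to 120 N. Pads are 22 mm wide; open, the fingers measure 114 mm over their backs; the gripper's body (76 mm by 85 mm) begins 54 mm behind the grasp point. The pads swing forward as they close: fully open they stand 13 mm farther back than shut.
Start: joints at [-1.401, 0.342, 1.524, -0, 1.275, -0.146], TCP at [0.163, -0.499, 0.231] pointing down, gripper open.
Joint ranges: [-2.53, 2.53], [-0.77, 2.02], [0.04, 2.7], [-1, 4.14], [0.28, 2.66], [-3.11, 3.11]. Speed limits (rad/s): [2.57, 2.57, 3.14, 3.14, 3.14, 3.14].

INTERFACE

Orientations are given as a 3x3 rotation matrix whose columns are the frame's x, y, z axes.
In Python, from plant import * gives the robot as it stands.
- The arm moves only by the tool play_rows, never from a script. Its argument "series" is text: rows parted by semicolons, each of 7 numbers parted by spaces: the shift along the world's x, y, z in cm, then the turn, a rotation vector about the world's x, y, z in rad, then the opening, from -1 (shut) to 1 (fully open), so that 0 is half open. In form: dx dy dz rx ry rz fingers; .... A call has 1 to 20 rows; each row is the pose to reach, as a shift and turn from the pose commanded when the call began; what a row does not reach only later rows make up. A row lasts 1/8 s, in which the tool goes at most 62.5 mm and 10.7 degrees, less where a joint would pass 70% of its speed; a pose out of reach is approached as far as the arm can. A call with a gripper value outside its range is refused whole. The fingers move at their own pace and stop on an object; "squeeze" is the grip in N (left out, the last holds). Time passes only in rows, so rows that repeat a pose let the fingers close. It gives the time, the measured TCP pose, the force and the opening at its end, in the units of the state.
- sense(): the state, without advancing time (a new reading comes with each control period).
- grab_frame(name): name is "scene" or "top" or "wrist"; returns the picture (384x512x3 uint8, blue, green, red); there is no depth.
- camera_info(name): a dict with "K" (3x3 intrinsics, pixels), "dist_coeffs" ([k1, k2, p1, p2, k3] as OpenCV has them; the pictures are not rectified), "position" and "attitude" of the camera in the world. Camera axes: x right, y down, z forward; pixel columns grow to the right and rows downward; lengths in m; the calibration is good to about 2 mm. A picture is of the moment at which its call begins: read the wrist's pose just before it. camera_info takes no time and is no camera call; for the wrist camera it gives the pose at the moment of the call.
- close_job(): hands the job in, once; it reports no verdict.
The state is a dict: "clock": time; "q": joint angles; "qd": joint speeds; "effort": joint torques, N m; "tool_pos": TCP position; "ee_rot": TCP orientation; "force": force on the tool from outside, world axes, zero at the start; "wrist_torque": the same for the moment, N m; "gripper_width": finger opening in m.
Only numpy, scipy, OpenCV 4.12 (cv2) and the standard library are available. Lean on these libraries where they do the work, as an engineer would, in place of code of your own. Each camera call takes 0.05 s, during which the arm holds its last target.

## Working session

There is one attempt and no reset: what is moved stays moved. The work goes in short steps, Python scripts to look and compute and a tool call to move; the robot and the scene stay as the last step left them, time stands still between calls to the robot, and variables do not carry over. Pictures are saved under pics/ and viewed, and the job is handed in when it is done.

Besides the shell and the picture viewer there is one more tool, called after "Call:" as name(argument=value, ...) on one line, values as JSON. play_rows: Moves the arm, as the interface text tells. Its arguments: {"type":"object","properties":{"series":{"type":"string"},"squeeze":{"type":"number"}},"required":["series"]}

```bash
ls; mkdir -p pics; cat > h.py <<'E'
import numpy as np, cv2
from plant import *
def snap(name, fn, crop=None, scale=1):
    im=grab_frame(name)
    cv2.imwrite('pics/raw_'+fn+'.png',im)
    if crop: im=im[crop[1]:crop[3],crop[0]:crop[2]]
    if scale!=1: im=cv2.resize(im,None,fx=scale,fy=scale,interpolation=cv2.INTER_CUBIC)
    cv2.imwrite('pics/'+fn+'.png',im)
def crop(fn,out,c,scale):
    im=cv2.imread('pics/raw_'+fn+'.png')[c[1]:c[3],c[0]:c[2]]
    cv2.imwrite('pics/'+out+'.png',cv2.resize(im,None,fx=scale,fy=scale,interpolation=cv2.INTER_CUBIC))
def ray(info,px):
    K=np.array(info['K']);d=np.array(info['dist_coeffs'],float)
    p=cv2.undistortPoints(np.array([[px]],float),K,d)[0,0]
    R=np.array(info['attitude']);
    return np.array(info['position']),R@np.array([p[0],p[1],1.])
def atz(info,px,z):
    o,v=ray(info,px); return o+v*(z-o[2])/v[2]
def proj(info,P):
    R=np.array(info['attitude']);t=-R.T@np.array(info['position'])
    return cv2.projectPoints(np.array(P,float).reshape(-1,1,3),cv2.Rodrigues(R.T)[0],t,np.array(info['K']),np.array(info['dist_coeffs'],float))[0][:,0]
E
python3 - <<'E'
from h import *
s=sense();print(s)
for n in("scene","top","wrist"):
    i=camera_info(n);print(n,i)
    snap(n,'a_'+n,scale=1.5)
E
```

```text
pics
{'clock': 0.0, 'q': array([-1.40099807e+00,  3.42749023e-01,  1.52506471e+00, -2.69447954e-05,
        1.27539090e+00, -1.45975786e-01]), 'qd': array([-3.42839122e-04, -3.50235404e-04,  1.38759509e-04,  5.89500146e-05,
        1.22348170e-03, -8.01959043e-04]), 'effort': array([-3.97059785e-04, -4.33676326e+01, -2.46011889e+01,  3.60309627e-05,
        7.97720742e-03,  5.39062810e-06]), 'tool_pos': array([ 0.1629935 , -0.49861406,  0.23059567]), 'ee_rot': array([[ 9.50553871e-01,  3.10559575e-01, -2.97803695e-04],
       [ 3.10559648e-01, -9.50552573e-01,  1.58443436e-03],
       [ 2.08983194e-04, -1.59857603e-03, -9.99998700e-01]]), 'force': array([ 0.29242748,  1.29698915, -0.33469223]), 'wrist_torque': array([-0.01884079,  0.00418579,  0.02445635]), 'gripper_width': 0.08511465184682565}
scene {'K': array([[349.5076332 ,   0.        , 259.94002712],
       [  0.        , 349.5076332 , 196.93093972],
       [  0.        ,   0.        ,   1.        ]]), 'dist_coeffs': array([-0.06501722,  0.        ,  0.        ,  0.        ,  0.        ]), 'position': array([-0.28674171,  0.660
[... 473 characters left out ...]
30192075e-04,  1.68540572e+00]), 'attitude': array([[-0.00239016, -0.98721551,  0.15937321],
       [-0.99999191,  0.00184394, -0.00357514],
       [ 0.00323556, -0.15938047, -0.98721193]])}
wrist {'K': array([[332.82265481,   0.        , 255.80561453],
       [  0.        , 332.82265481, 193.20008685],
       [  0.        ,   0.        ,   1.        ]]), 'dist_coeffs': array([-0.09236173,  0.        ,  0.        ,  0.        ,  0.        ]), 'position': array([ 0.22816047, -0.4784951 ,  0.37320698]), 'attitude': array([[ 3.10494492e-01, -9.14961107e-01, -2.57758303e-01],
       [-9.50574806e-01, -2.99101700e-01, -8.33409395e-02],
       [-8.42228198e-04,  2.70895451e-01, -9.62608407e-01]])}
```

View pics/a_scene.png

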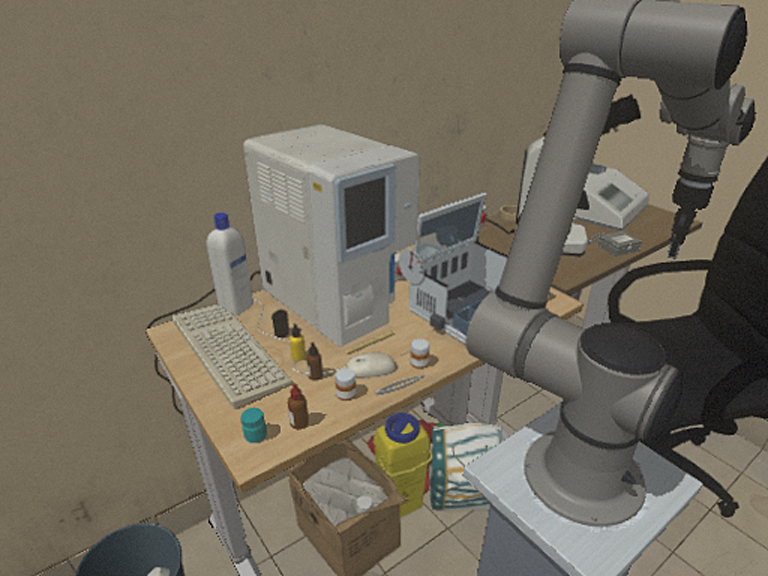

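View pics/a_top.png

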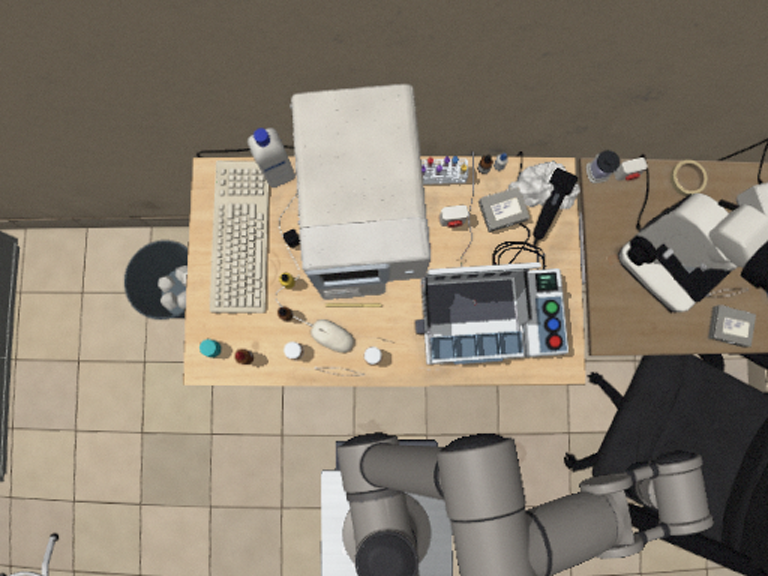

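View pics/a_wrist.png

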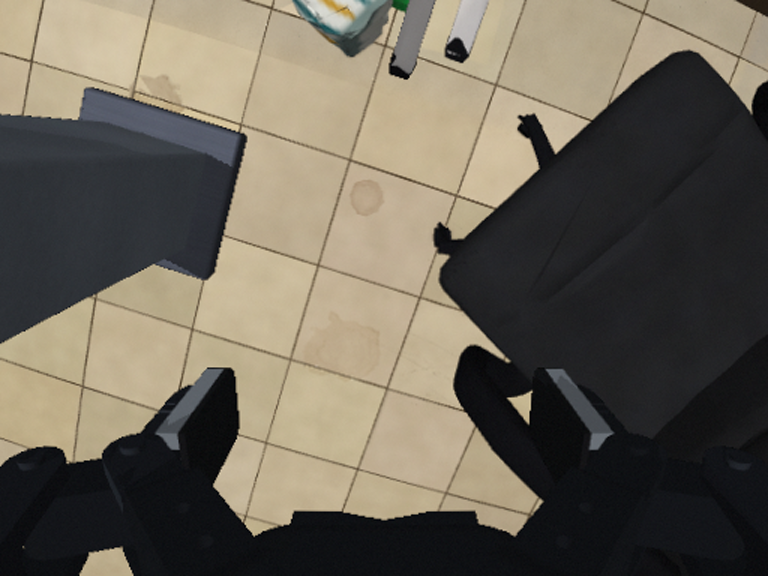

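The top view shows four targets: a red-cap bottle at about (162,237) raw, jars at about (195,234) and (248,237), and a black-cap bottle at about (190,209). The teal jar and yellow bottle are decoys. I'll enlarge this.

```bash
python3 - <<'E'
from h import *
crop('a_top','b1',(125,170,275,260),5)
crop('a_top','b2',(270,165,395,250),6)
E
```

```text
(no output)
```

View pics/b1.png

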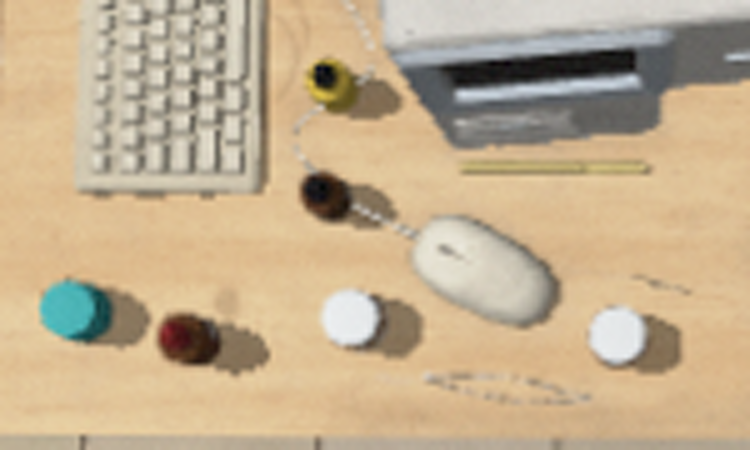

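View pics/b2.png

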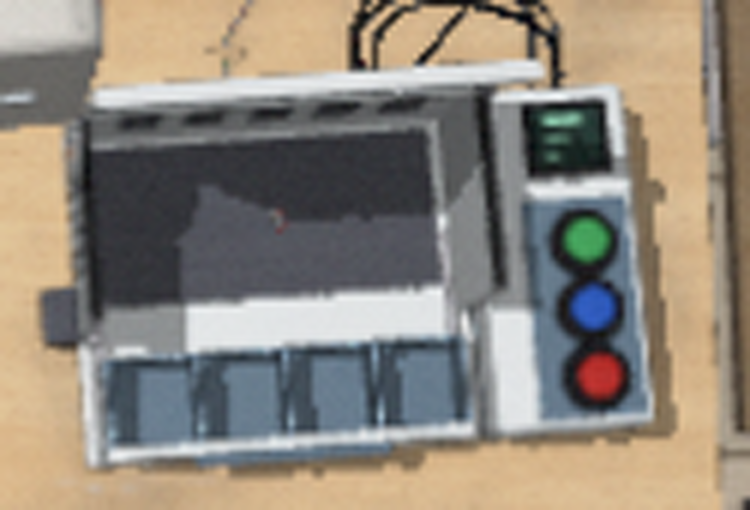

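```bash
python3 - <<'E'
from h import *
i=camera_info('top')
def b1(x,y): return (125+x/5-.4,170+y/5-.4)
def b2(x,y): return (270+x/6-.4,165+y/6-.4)
for n,p,z in [('red',b1(177,334),.095),('blk',b1(322,186),.088),('jarL',b1(351,318),.056),('jarR',b1(618,336),.056),
 ('mouse',b1(485,270),.03),('mouse corner',b1(413,245),.015),('m2',b1(555,285),.015),('green',b2(587,240),.086),('blue',b2(594,307),.086),('redk',b2(601,377),.086),
 ('lipL',b2(198,464),.055),('lipR',b2(390,450),.055),('panL',b2(95,460),.058),('panR',b2(472,433),.058),
 ('bay1',b2(165,400),.019),('bay2',b2(250,397),.019),('bay3',b2(335,391),.019),('bay4',b2(425,383),.019),
 ('cov L',b2(95,98),.273),('covR',b2(540,70),.273),('forc1',b1(430,378),.005),('forc2',b1(588,398),.005),('pen',b1(460,167),.005),('pen2',b1(650,167),.005),('teal',b1(72,310),.056),('yel',b1(325,75),.088)]:
    print(n,np.round(p,1),np.round(atz(i,p,z)[:2],4))
E
```

```text
red [160.  236.4] [0.4242 0.3432]
blk [189.  206.8] [0.5303 0.243 ]
jarL [194.8 233.2] [0.4382 0.225 ]
jarR [248.2 236.8] [0.4254 0.0323]
mouse [221.6 223.6] [0.4751 0.1305]
mouse corner [207.2 218.6] [0.4949 0.1854]
m2 [235.6 226.6] [0.4651 0.0798]
green [367.4 204.6] [ 0.5369 -0.3966]
blue [368.6 215.8] [ 0.4966 -0.3994]
redk [369.8 227.4] [ 0.4547 -0.4021]
lipL [302.6 241.9] [ 0.4063 -0.1633]
lipR [334.6 239.6] [ 0.4139 -0.2794]
panL [285.4 241.3] [ 0.4089 -0.1013]
panR [348.3 236.8] [ 0.4236 -0.329 ]
bay1 [297.1 231.3] [ 0.447  -0.1471]
bay2 [311.3 230.8] [ 0.4486 -0.1996]
bay3 [325.4 229.8] [ 0.452  -0.2522]
bay4 [340.4 228.4] [ 0.4566 -0.3083]
cov L [285.4 180.9] [ 0.5907 -0.09  ]
covR [359.6 176.3] [ 0.6056 -0.3285]
forc1 [210.6 245.2] [0.3969 0.1726]
forc2 [242.2 249.2] [0.3822 0.0555]
pen [216.6 203. ] [0.5544 0.152 ]
pen2 [254.6 203. ] [0.5542 0.0095]
teal [139.  231.6] [0.4432 0.4296]
yel [189.6 184.6] [0.6106 0.2426]
```

Warmer yaw is about +3.8°, and the key spacing of 82 mm matches the spec. Next I'll bring the wrist camera above the tray, with the jaws turned along the tray's x.

Call:
play_rows(series="6 7 8 0 0 0.2 1;12 14 12 0 0 0.4 1;18 20 12 0 0 0.6 1;22 26 12 0 0 0.8 1;22 28 12 0 0 1 1;22 28 12 0 0 1.2 1;22 28 12 0 0 1.32 1;22 28 12 0 0 1.32 1;22 28 12 0 0 1.32 1;22 28 12 0 0 1.32 1")

```text
clock: 1.4
tool_pos: [0.3826, -0.2199, 0.351]
ee_rot: [[-0.061, 0.998, -0.0], [0.998, 0.061, 0.0], [0.0, -0.0, -1.0]]
force: [0.4, -0.0, 0.1]
gripper_width: 0.0855
```

```bash
python3 - <<'E'
from h import *
s=sense();print(s['clock'],s['tool_pos'],s['ee_rot'],s['q'])
print(camera_info('wrist'))
snap('wrist','c_wrist',scale=1.5)
snap('scene','c_scene',(230,100,420,260),4)
E
```

```text
1.4 [ 0.38257062 -0.21986451  0.35103903] [[-6.11894551e-02  9.98126073e-01 -4.39240618e-04]
 [ 9.98126132e-01  6.11895679e-02  2.48100101e-04]
 [ 2.74512123e-04 -4.23236429e-04 -9.99999873e-01]] [-6.95567333e-01  1.13349022e-01  1.49657278e+00 -9.10785606e-05
  1.53216704e+00 -7.56791557e-01]
{'K': array([[332.82265481,   0.        , 255.80561453],
       [  0.        , 332.82265481, 193.20008685],
       [  0.        ,   0.        ,   1.        ]]), 'dist_coeffs': array([-0.09236173,  0.        ,  0.        ,  0.        ,  0.        ]), 'position': array([ 0.37828774, -0.15231063,  0.49355222]), 'attitude': array([[ 9.98131728e-01,  5.89338176e-02,  1.61201195e-02],
       [ 6.10969483e-02, -9.60730272e-01, -2.70674174e-01],
       [-4.64775572e-04,  2.71153371e-01, -9.62536043e-01]])}
```

View pics/c_wrist.png

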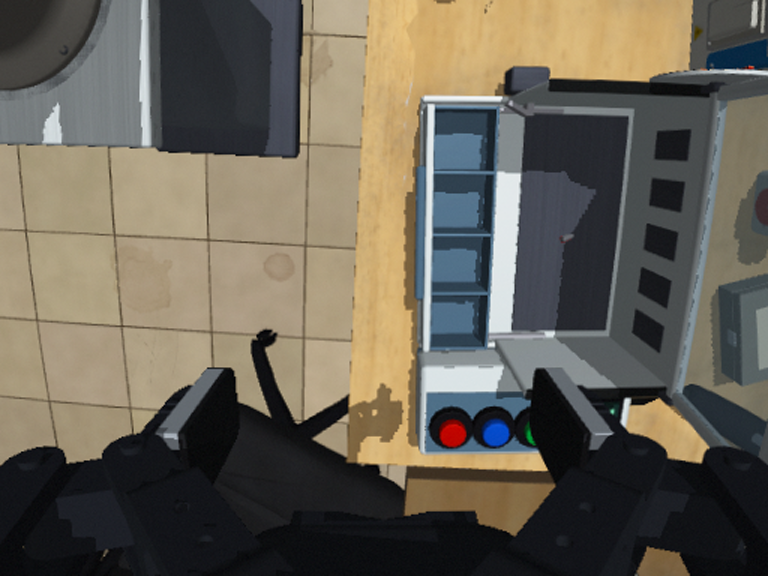

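View pics/c_scene.png

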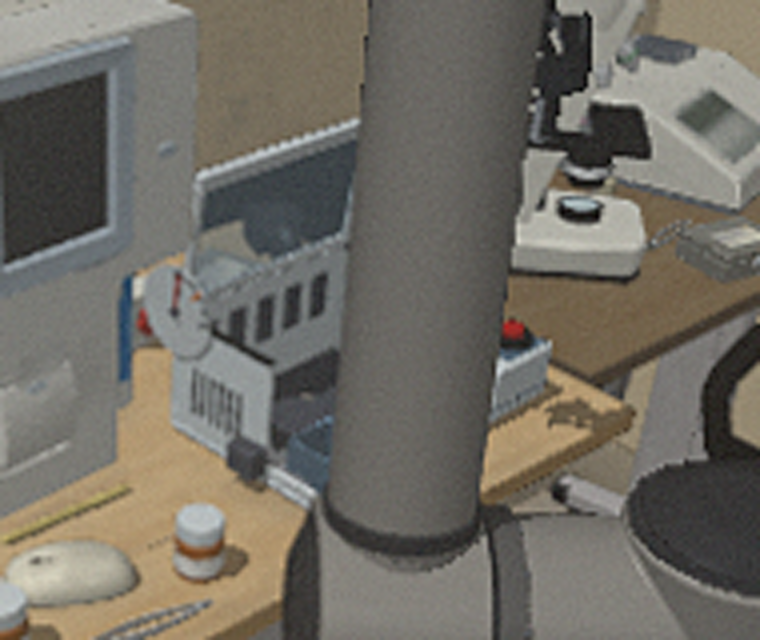

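```bash
python3 - <<'E'
from h import *
crop('c_wrist','c2',(265,55,365,245),4)
E
```

```text
(no output)
```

View pics/c2.png

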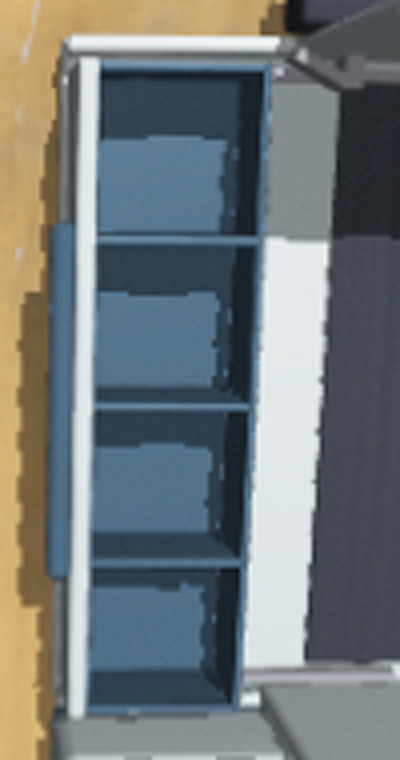

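```bash
python3 - <<'E'
from h import *
i=camera_info('wrist')
c=lambda x,y:(265+x/4-.4,55+y/4-.4)
z=.057
L=[atz(i,c(*p),z)[:2] for p in[(100,67),(97,240),(95,406),(92,563),(88,708)]]
R=[atz(i,c(*p),z)[:2] for p in[(266,67),(259,240),(248,406),(241,563),(235,708)]]
for a,b in zip(L,R): print(a.round(4),b.round(4),((a+b)/2).round(4),np.linalg.norm(a-b))
lip=[atz(i,c(*p),.055)[:2] for p in[(51,223),(49,578)]];print(lip, np.linalg.norm(lip[0]-lip[1]))
d=R[0]-R[-1];print('yaw',np.arctan2(-d[0],d[1]),np.linalg.norm(d))
d=L[0]-L[-1];print('yaw',np.arctan2(-d[0],d[1]),np.linalg.norm(d))
m=(sum(L)/5+sum(R)/5)/2;print('mid',m)
for th in (.062,.066):
  yw=np.array([-np.sin(th),np.cos(th)])
  for y in(-.081,-.027,.027,.081):print(th,y,(m+y*yw).round(4))
E
```

```text
[ 0.4182 -0.1143] [ 0.4703 -0.1105] [ 0.4442 -0.1124] 0.05226934279155235
[ 0.4217 -0.1676] [ 0.474 -0.164] [ 0.4478 -0.1658] 0.05238765222754535
[ 0.4257 -0.2214] [ 0.4765 -0.2181] [ 0.4511 -0.2197] 0.05095026481235351
[ 0.4294 -0.2754] [ 0.4805 -0.2722] [ 0.4549 -0.2738] 0.051205004777547886
[ 0.4327 -0.3285] [ 0.4848 -0.3254] [ 0.4588 -0.327 ] 0.05218263549302533
[array([ 0.40664681, -0.16328179]), array([ 0.41529193, -0.28218911])] 0.11922117748683765
yaw 0.06729178225447492 0.21546649683217062
yaw 0.06769989235555307 0.2147075425895978
mid [ 0.45136557 -0.21972944]
0.062 -0.081 [ 0.4564 -0.3006]
0.062 -0.027 [ 0.453  -0.2467]
0.062 0.027 [ 0.4497 -0.1928]
0.062 0.081 [ 0.4463 -0.1389]
0.066 -0.081 [ 0.4567 -0.3006]
0.066 -0.027 [ 0.4531 -0.2467]
0.066 0.027 [ 0.4496 -0.1928]
0.066 0.081 [ 0.446  -0.1389]
```

The tray measures to spec: 215 mm span, yaw 0.067, tray_mid at about (0.4514, −0.2197). Jars go in the middle bays and bottles in the outer bays. First is the right jar.

Call:
play_rows(series="4.3 6 0 0 0 0 1;4.3 12 -5 0 0 0 1;4.3 18 -10 0 0 0 1;4.3 23 -15 0 0 0 1;4.3 25.2 -19 0 0 0 1;4.3 25.2 -20 0 0 0 1;4.3 25.2 -20 0 0 0 1;4.3 25.2 -20 0 0 0 1")

```text
clock: 2.5
tool_pos: [0.427, 0.0321, 0.1524]
ee_rot: [[-0.064, 0.998, 0.002], [0.998, 0.064, -0.0], [-0.001, 0.002, -1.0]]
force: [-0.5, 1.1, 0.6]
gripper_width: 0.0852
```

```bash
python3 - <<'E'
from h import *
s=sense();print(s['clock'],s['tool_pos'])
snap('wrist','d_wrist',scale=1.5)
snap('top','d_top',(125,150,275,260),5)
E
```

```text
2.5 [0.42703798 0.03211471 0.1523794 ]
```

View pics/d_wrist.png

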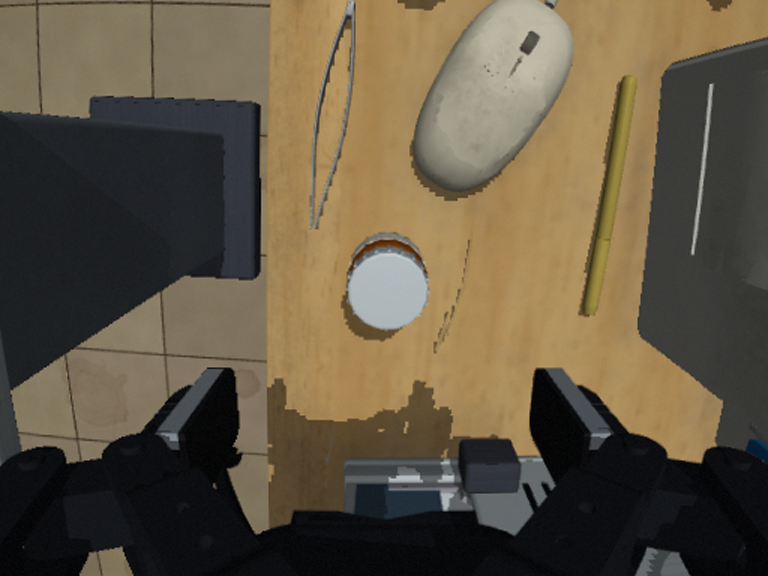

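View pics/d_top.png

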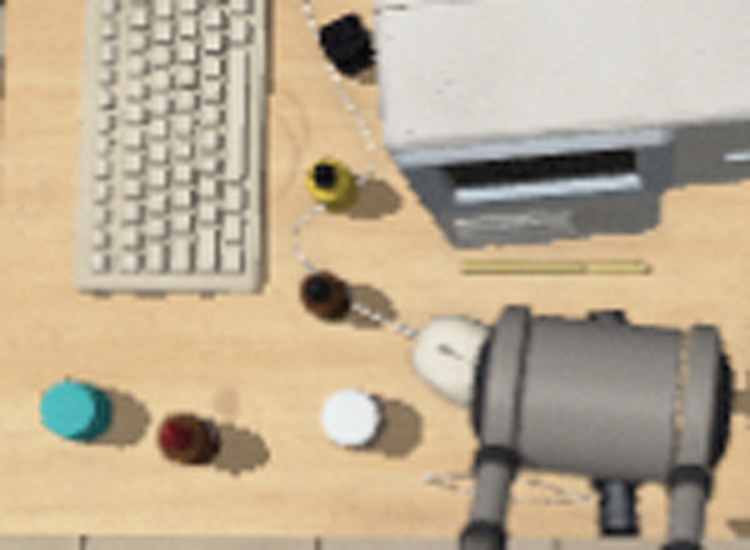

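```bash
python3 - <<'E'
from h import *
i=camera_info('wrist')
print(atz(i,(388/1.5-.2,289.5/1.5-.2),.056), sense()['tool_pos'])
E
```

```text
[0.42927329 0.03256195 0.056     ] [0.4272247  0.03195919 0.15273325]
```

Call:
play_rows(series="0.3 0.1 -6 0 0 0 1;0.3 0.1 -11 0 0 0 1;0.3 0.1 -11 0 0 0 1;0.3 0.1 -11 0 0 0 -0.5;0.3 0.1 -11 0 0 0 -0.5;0.3 0.1 -11 0 0 0 -0.5;0.3 0.1 -11 0 0 0 -0.5;0.3 0.1 -11 0 0 0 -0.5", squeeze=45)

```text
clock: 3.6
tool_pos: [0.4304, 0.0338, 0.0433]
ee_rot: [[-0.065, 0.998, 0.004], [0.998, 0.065, -0.001], [-0.001, 0.004, -1.0]]
force: [-2.2, 0.1, 10.8]
gripper_width: 0.0389
```

```bash
python3 - <<'E'
from h import *
s=sense();print(s['clock'],s['tool_pos'],s['gripper_width'])
snap('wrist','e_wrist',scale=1.5)
E
```

```text
3.6 [0.43037081 0.03378347 0.04334709] 0.038916006154357974
```

View pics/e_wrist.png

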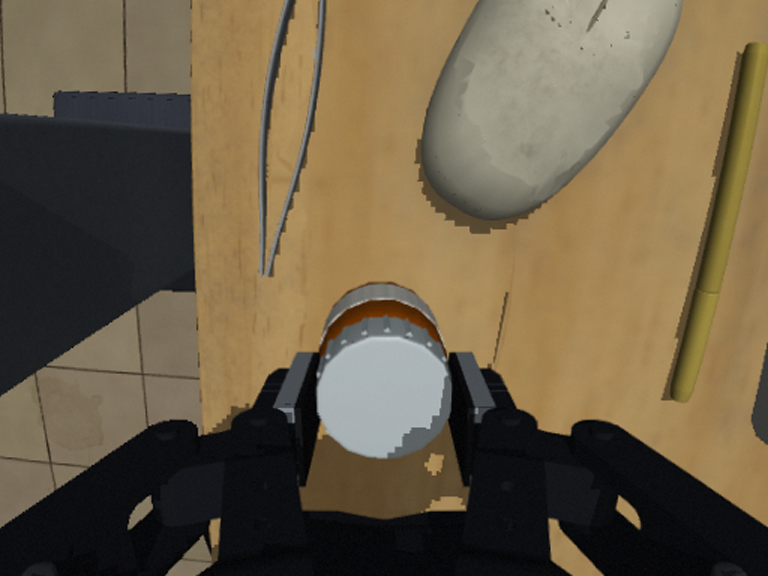

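Call:
play_rows(series="0 0 5 0 0 0 -0.5;0 0 10 0 0 0 -0.5;0 -2 15 0 0 0 -0.5;0.6 -7 15 0 0 0 -0.5;1.2 -12 15 0 0 0 -0.5;1.9 -17 15 0 0 0 -0.5;1.9 -21 15 0 0 0 -0.5;1.9 -22.7 14 0 0 0 -0.5;1.9 -22.7 11 0 0 0 -0.5;1.9 -22.7 11 0 0 0 -0.5")

```text
clock: 4.9
tool_pos: [0.4466, -0.1916, 0.1497]
ee_rot: [[-0.065, 0.998, -0.004], [0.998, 0.065, 0.003], [0.003, -0.004, -1.0]]
force: [0.2, 0.5, -0.9]
gripper_width: 0.0391
```

```bash
python3 - <<'E'
from h import *
s=sense();print(s['clock'],s['tool_pos'],s['gripper_width'])
snap('wrist','f_wrist',scale=1.5)
E
```

```text
4.9 [ 0.44656175 -0.19160928  0.14972718] 0.03909580322797376
```

View pics/f_wrist.png

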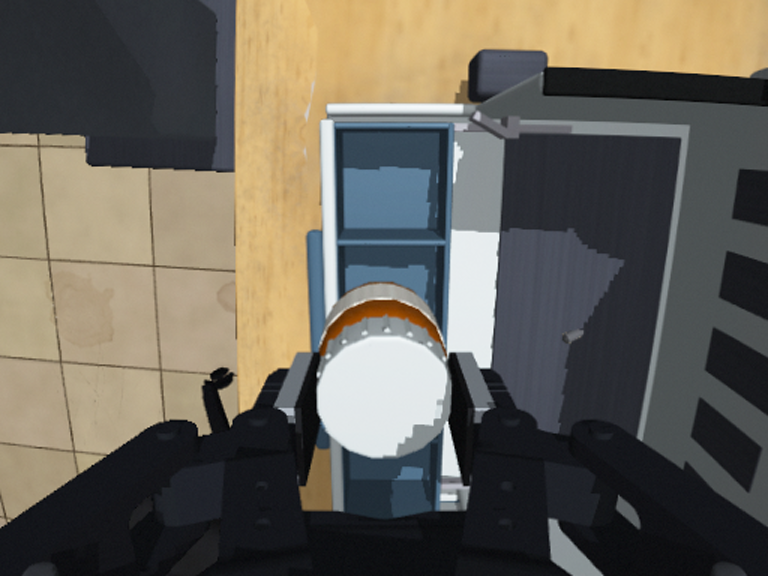

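```bash
python3 - <<'E'
from h import *
i=camera_info('wrist')
print(atz(i,(383.5/1.5-.2,396/1.5-.2),.1624))
E
```

```text
[ 0.44725055 -0.1934298   0.1624    ]
```

Call:
play_rows(series="0.2 0 0 0 0 0 -0.5;0.2 0.1 -4 0 0 0 -0.5;0.2 0.1 -7 0 0 0 -0.5;0.2 0.1 -8.6 0 0 0 -0.5;0.2 0.1 -8.6 0 0 0 -0.5;0.2 0.1 -8.6 0 0 0 -0.5")

```text
clock: 5.7
tool_pos: [0.451, -0.1923, 0.0665]
ee_rot: [[-0.065, 0.998, 0.002], [0.998, 0.065, -0.001], [-0.001, 0.002, -1.0]]
force: [0.5, -0.2, -1.1]
gripper_width: 0.039
```

```bash
python3 - <<'E'
from h import *
s=sense();print(s['clock'],s['tool_pos'],s['gripper_width'],s['force'])
snap('wrist','g_wrist',scale=1.5)
E
```

```text
5.7 [ 0.45097137 -0.19229846  0.06654437] 0.038984344928135496 [ 0.46047106 -0.23795551 -1.06047971]
```

View pics/g_wrist.png

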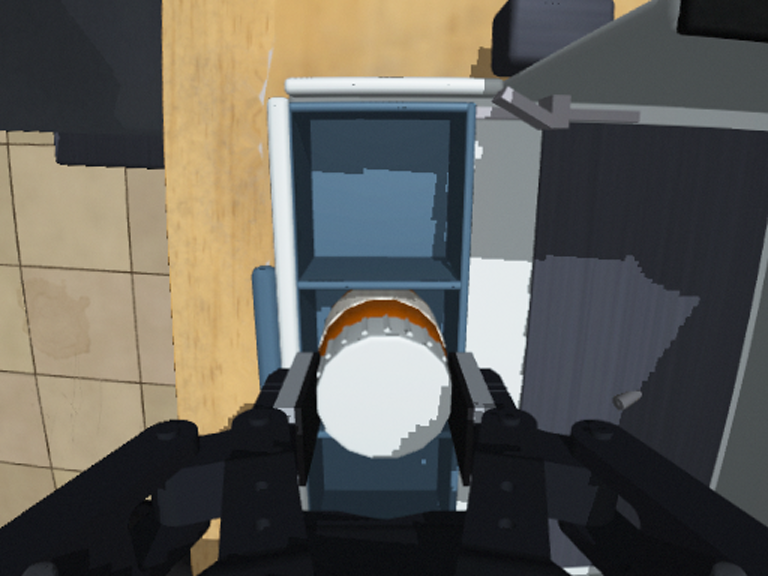

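Call:
play_rows(series="0 0 -0.3 0 0 0 -0.5;0 0 -0.3 0 0 0 -0.5;0 0 -0.3 0 0 0 0.4;0 0 -0.3 0 0 0 0.4;0 0 0 0 0 0 0.4;0 0 5 0 0 0 0.4;0 0 10 0 0 0 0.6;0 0 13 0 0 0 1;0 4 14 0 0 0 1;0 10 14 0 0 0 1;0 16 14 0 0 0 1;0 22 14 0 0 0 1;0 28 14 0 0 0 1;0 34 14 0 0 0 1;-0.3 40 12 0 0 0 1;-1.0 41.8 9 0 0 0 1;-1.0 41.8 9 0 0 0 1;-1.0 41.8 9 0 0 0 1")

```text
clock: 8.0
tool_pos: [0.4407, 0.2255, 0.1562]
ee_rot: [[-0.065, 0.998, 0.001], [0.998, 0.065, 0.0], [-0.0, 0.001, -1.0]]
force: [0.5, -0.4, -0.2]
gripper_width: 0.0855
```

```bash
python3 - <<'E'
from h import *
s=sense();print(s['clock'],s['tool_pos'],s['gripper_width'])
snap('wrist','h_wrist',scale=1.5)
snap('top','h_top',(120,150,400,260),2.8)
E
```

```text
8.0 [0.44072204 0.22552047 0.15616781] 0.08550436566329112
```

View pics/h_wrist.png

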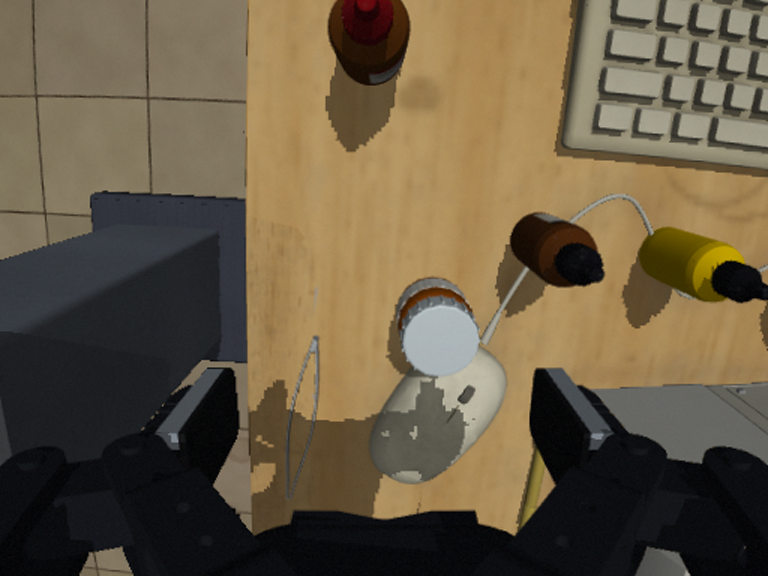

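View pics/h_top.png

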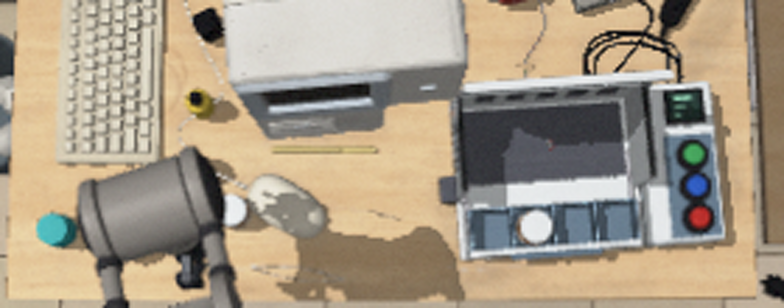

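The right jar stands in bay 3. The left jar has been knocked towards the mouse, with its lid now at (441,341) in the wrist view.

```bash
python3 - <<'E'
from h import *
i=camera_info('wrist')
P=lambda x,y:(x/1.5-.2,y/1.5-.2)
print(atz(i,P(441,341),.056), sense()['tool_pos'])
for n,p,z in[('m left end',(478,345),.02),('m left near',(400,385),.015),('m tip far',(500,360),.015),('mouse bottom',(412,480),.01),('blkcap top',(588,262),.09),('red',(368,3),.1)]: print(n,atz(i,P(*p),z))
crop('h_wrist','h2',(220,170,380,330),4)
E
```

```text
[0.47266387 0.19874305 0.056     ] [0.44114264 0.22522948 0.15655984]
m left end [0.50062511 0.18358329 0.02      ]
m left near [0.45596961 0.15185306 0.015     ]
m tip far [0.51670004 0.17247683 0.015     ]
mouse bottom [0.46983741 0.0779145  0.01      ]
blkcap top [0.52842168 0.25225333 0.09      ]
red [0.42752561 0.34561734 0.1       ]
```

View pics/h2.png

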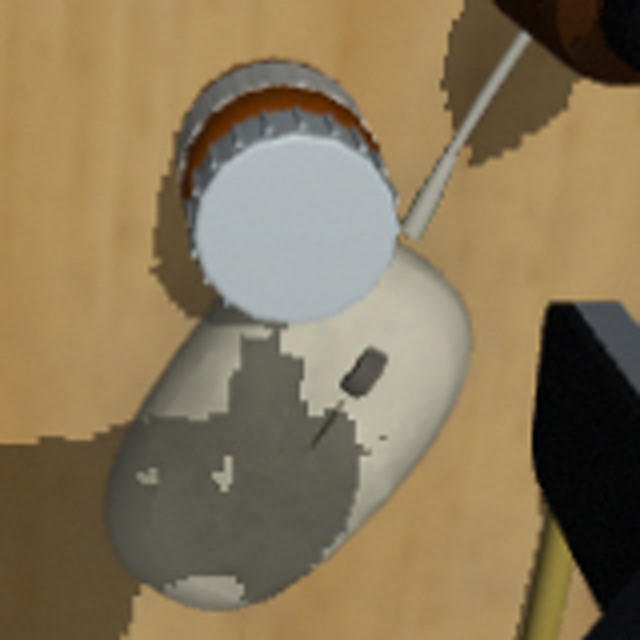

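Call:
play_rows(series="3.1 -2.6 -3 0 0 0 1;3.1 -2.6 -7 0 0 0 1;3.1 -2.6 -11.2 0 0 0 1;3.1 -2.6 -11.2 0 0 0 1;3.1 -2.6 -11.2 0 0 0 -0.5;3.1 -2.6 -11.2 0 0 0 -0.5;3.1 -2.6 -11.2 0 0 0 -0.5;3.1 -2.6 -11.2 0 0 0 -0.5;3.1 -2.6 -11.2 0 0 0 -0.5")

```text
clock: 9.22
tool_pos: [0.4722, 0.2003, 0.0453]
ee_rot: [[-0.065, 0.998, 0.004], [0.998, 0.065, 0.001], [0.001, 0.004, -1.0]]
force: [-0.4, -1.1, 8.2]
gripper_width: 0.0389
```

```bash
python3 - <<'E'
from h import *
s=sense();print(s['clock'],s['tool_pos'],s['gripper_width'])
snap('wrist','i_wrist',scale=1.5)
E
```

```text
9.225 [0.47222355 0.20025441 0.04534724] 0.03889532642740999
```

View pics/i_wrist.png

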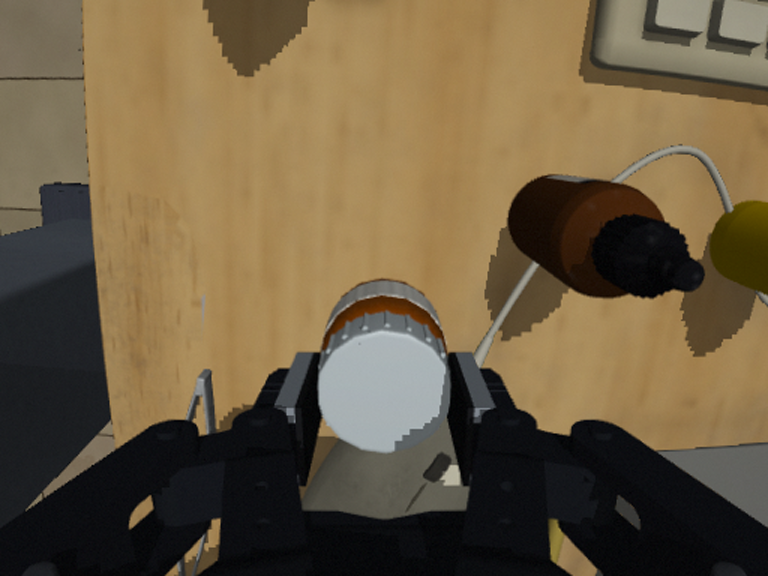

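Call:
play_rows(series="0 0 5 0 0 0 -0.5;0 0 10 0 0 0 -0.5;0 -2 15 0 0 0 -0.5;-1 -8 15 0 0 0 -0.5;-1.9 -14 15 0 0 0 -0.5;-1.9 -20 15 0 0 0 -0.5;-1.9 -26 15 0 0 0 -0.5;-1.9 -32 15 0 0 0 -0.5;-1.9 -38 15 0 0 0 -0.5;-1.9 -43 15 0 0 0 -0.5;-1.9 -44.7 14 0 0 0 -0.5;-1.9 -44.7 9 0 0 0 -0.5;-1.9 -44.7 8.5 0 0 0 -0.5;-1.9 -44.7 8.5 0 0 0 -0.5")

```text
clock: 11.02
tool_pos: [0.4525, -0.2464, 0.1291]
ee_rot: [[-0.066, 0.998, 0.0], [0.998, 0.066, 0.0], [0.0, 0.0, -1.0]]
force: [0.1, -0.0, -0.7]
gripper_width: 0.0386
```

```bash
python3 - <<'E'
from h import *
s=sense();print(s['clock'],s['tool_pos'],s['gripper_width'])
snap('wrist','j_wrist',scale=1.5)
E
```

```text
11.025 [ 0.45245845 -0.24644588  0.12909627] 0.03858692380937407
```

View pics/j_wrist.png

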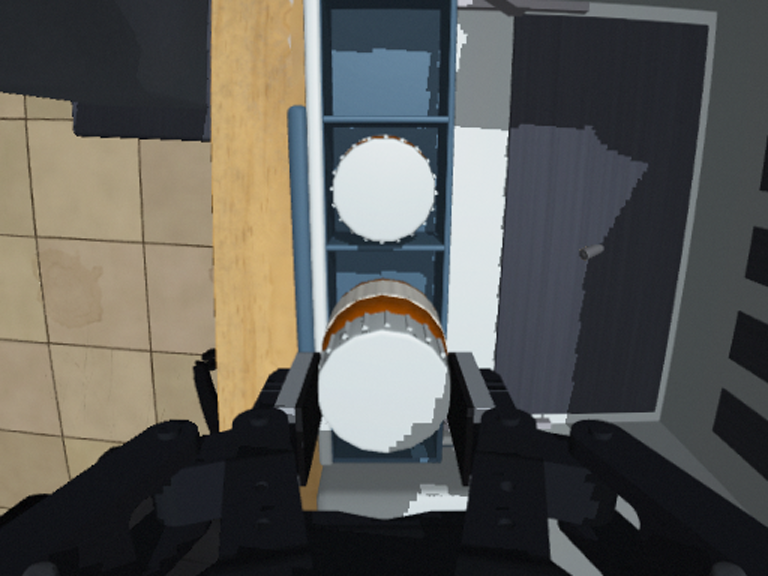

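Call:
play_rows(series="0 0 -3 0 0 0 -0.5;0 0 -6 0 0 0 -0.5;0 0 -6.4 0 0 0 -0.5;0 0 -6.5 0 0 0 -0.5;0 0 -6.5 0 0 0 0.4;0 0 -6.5 0 0 0 0.4;0 0 -5.5 0 0 0 0.4;0 0 0 0 0 0 0.4;0 0 5 0 0 0 0.2;0 4 9 0 0 0 0.2;0 10 9 0 0 0 0.2;0 16 9 0 0 0 0.2;0 22 9 0 0 0 0.2;0 28 9 0 0 0 0.2;0 34 9 0 0 0 0.2;2 40 9 0 0 0 0.2;5 45 9 0 0 0 0.2;5 46.6 9 0 0 0 0.2;5 46.6 9 0 0 0 0.2;5 46.6 9 0 0 0 0.2")

```text
clock: 13.58
tool_pos: [0.5016, 0.2177, 0.2187]
ee_rot: [[-0.064, 0.998, 0.0], [0.998, 0.064, -0.0], [-0.0, -0.0, -1.0]]
force: [-0.3, -0.4, 0.1]
gripper_width: 0.0514
```

```bash
python3 - <<'E'
from h import *
s=sense();print(s['clock'],s['tool_pos'],s['gripper_width'])
snap('wrist','k_wrist',scale=1.5)
snap('top','k_top',(120,150,400,260),2.8)
E
```

```text
13.575 [0.50164327 0.21773059 0.21870694] 0.05135339131830967
```

View pics/k_wrist.png

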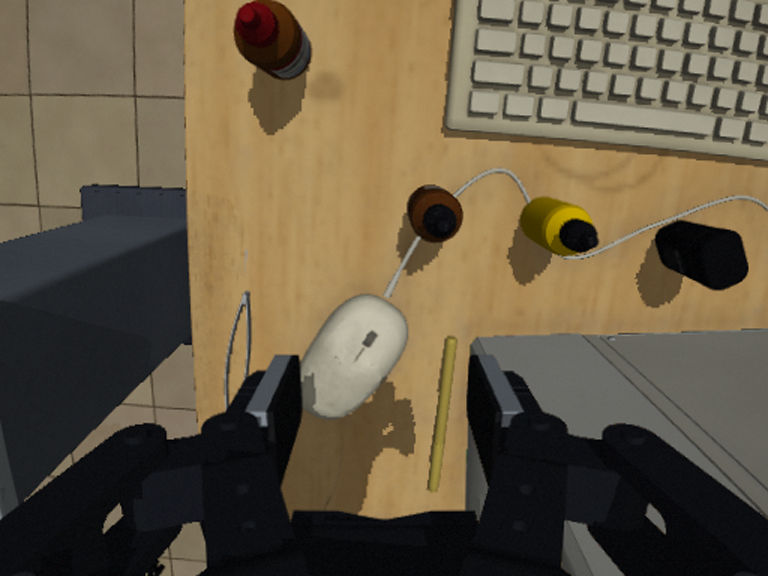

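View pics/k_top.png

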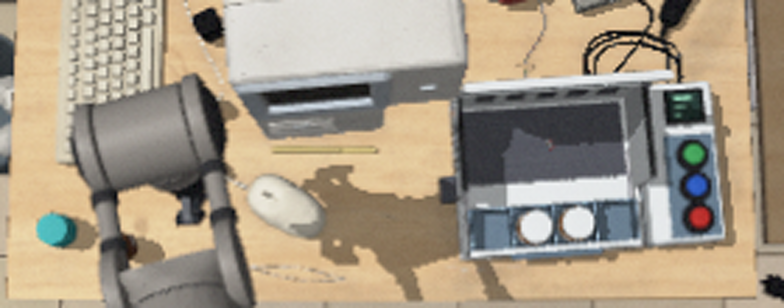

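```bash
python3 - <<'E'
from h import *
crop('k_wrist','k2',(255,110,325,180),8)
E
```

```text
(no output)
```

View pics/k2.png

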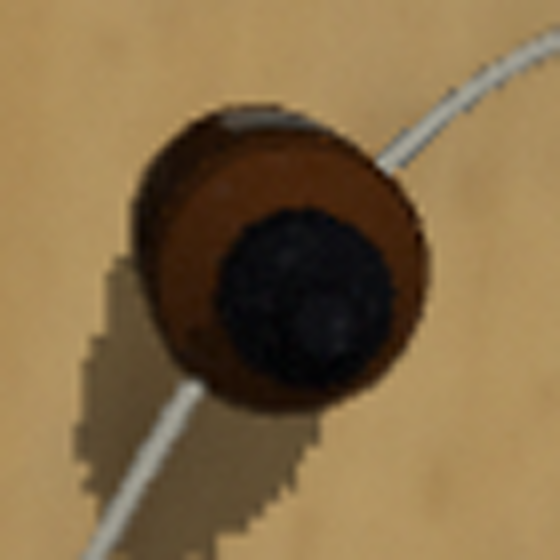

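```bash
python3 - <<'E'
from h import *
i=camera_info('wrist')
c=lambda x,y:(255+x/8-.45,110+y/8-.45)
for p,z in[((294,276),.051),((304,297),.075),((322,325),.093)]:print(atz(i,c(*p),z))
print(sense()['tool_pos'])
E
```

```text
[0.53303738 0.24741585 0.051     ]
[0.53155901 0.24815115 0.075     ]
[0.53149015 0.24776705 0.093     ]
[0.50191411 0.21756908 0.21878645]
```

Call:
play_rows(series="3 3 -4 0 0 0 0.2;3 3 -9 0 0 0 0.2;3 3 -13 0 0 0 0.2;3 3 -15.4 0 0 0 0.2;3 3 -15.4 0 0 0 0.2;3 3 -15.4 0 0 0 -1;3 3 -15.4 0 0 0 -1;3 3 -15.4 0 0 0 -1;3 3 -15.4 0 0 0 -1")

```text
clock: 14.8
tool_pos: [0.5329, 0.2492, 0.0661]
ee_rot: [[-0.065, 0.998, 0.003], [0.998, 0.065, 0.001], [0.001, 0.003, -1.0]]
force: [-1.3, -0.8, 6.4]
gripper_width: 0.0165
```

```bash
python3 - <<'E'
from h import *
s=sense();print(s['clock'],s['tool_pos'],s['gripper_width'])
snap('wrist','l_wrist',scale=1.5)
E
```

```text
14.8 [0.53293626 0.24924868 0.06607534] 0.016479586752337762
```

View pics/l_wrist.png

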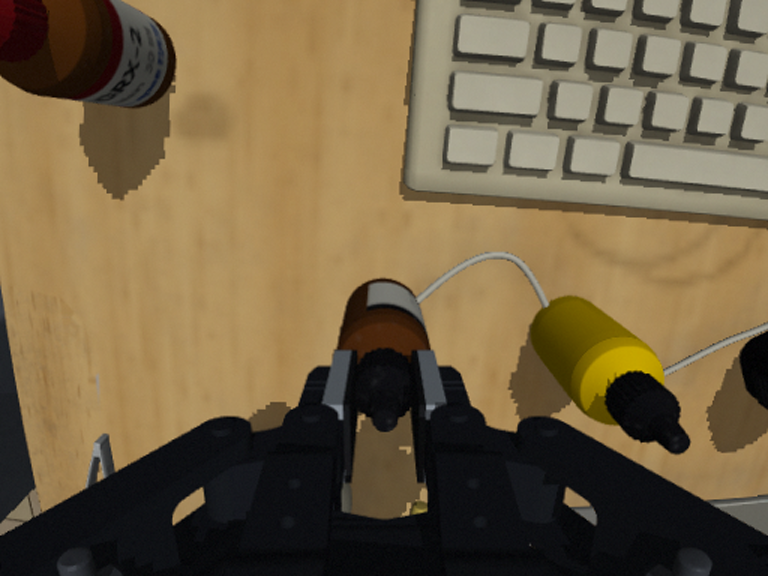

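Call:
play_rows(series="0 0 4 0 0 0 -1;0 0 9 0 0 0 -1;-3 0 14 0 0 0 -1;-7 -2 16 0 0 0 -1;-8.7 -7 16 0 0 0 -1;-8.7 -13 16 0 0 0 -1;-8.7 -19 16 0 0 0 -1;-8.7 -25 16 0 0 0 -1;-8.7 -31 16 0 0 0 -1;-8.7 -36 16 0 0 0 -1;-8.7 -38.8 14 0 0 0 -1;-8.7 -38.8 9 0 0 0 -1;-8.7 -38.8 9 0 0 0 -1;-8.7 -38.8 9 0 0 0 -1")

```text
clock: 16.6
tool_pos: [0.4459, -0.1391, 0.1559]
ee_rot: [[-0.066, 0.998, 0.002], [0.998, 0.066, -0.001], [-0.001, 0.002, -1.0]]
force: [1.5, -0.8, 0.7]
gripper_width: 0.0163
```

```bash
python3 - <<'E'
from h import *
s=sense();print(s['clock'],s['tool_pos'],s['gripper_width'])
snap('wrist','m_wrist',scale=1.5)
E
```

```text
16.6 [ 0.44585277 -0.13909726  0.15589878] 0.01626023696811768
```

View pics/m_wrist.png

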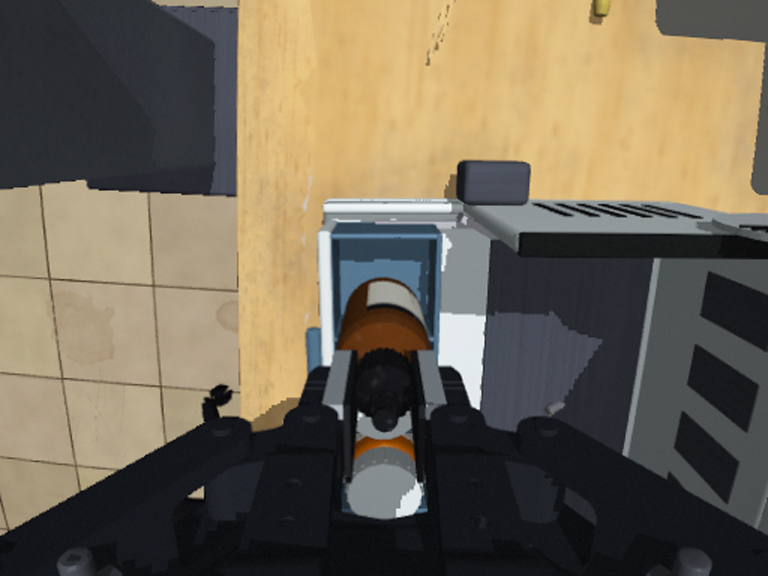

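Call:
play_rows(series="0 0 -3 0 0 0 -1;0 0 -5.5 0 0 0 -1;0 0 -6.9 0 0 0 -1;0 0 -6.9 0 0 0 -1;0 0 -6.9 0 0 0 -1")

```text
clock: 17.27
tool_pos: [0.4458, -0.1392, 0.0863]
ee_rot: [[-0.065, 0.998, 0.002], [0.998, 0.065, -0.001], [-0.001, 0.002, -1.0]]
force: [0.1, 0.0, -0.2]
gripper_width: 0.0168
```

```bash
python3 - <<'E'
from h import *
s=sense();print(s['clock'],s['tool_pos'],s['gripper_width'],s['force'])
snap('wrist','n_wrist',scale=1.5)
E
```

```text
17.275 [ 0.44578967 -0.13924753  0.08627932] 0.01682163216648363 [ 0.13429229  0.00805336 -0.23607892]
```

View pics/n_wrist.png

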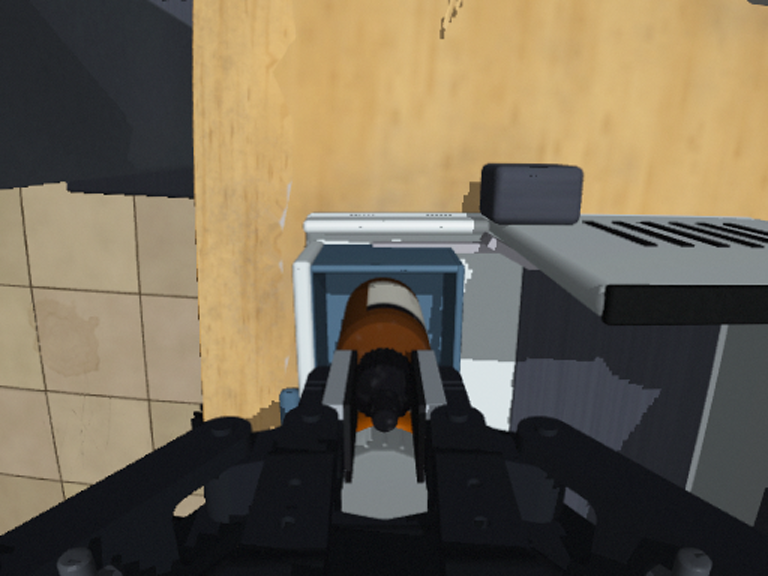

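Call:
play_rows(series="0 0 -0.1 0 0 0 0.1;0 0 -0.1 0 0 0 0.1;0 0 -0.1 0 0 0 0.1;0 0 4 0 0 0 0.2;0 0 9 0 0 0 0.2;0 3 13 0 0 0 0.2;0 9 13 0 0 0 0.2;0 15 13 0 0 0 0.2;0 21 13 0 0 0 0.2;0 27 13 0 0 0 0.2;0 33 13 0 0 0 0.2;-2 39 13 0 0 0 0.2;-3 44.9 13 0 0 0 0.2;-3 44.9 13 0 0 0 0.2;-3 44.9 13 0 0 0 0.2;-3 44.9 13 0 0 0 0.2")

```text
clock: 19.32
tool_pos: [0.4155, 0.3087, 0.2153]
ee_rot: [[-0.063, 0.998, 0.0], [0.998, 0.063, -0.0], [-0.0, -0.0, -1.0]]
force: [-0.4, -0.2, -0.3]
gripper_width: 0.0513
```

```bash
python3 - <<'E'
from h import *
s=sense();print(s['clock'],s['tool_pos'],s['gripper_width'])
snap('wrist','o_wrist',scale=1.5)
snap('top','o_top',(270,165,395,250),6)
E
```

```text
19.325 [0.41549447 0.30871271 0.21533621] 0.051267801336874676
```

View pics/o_wrist.png

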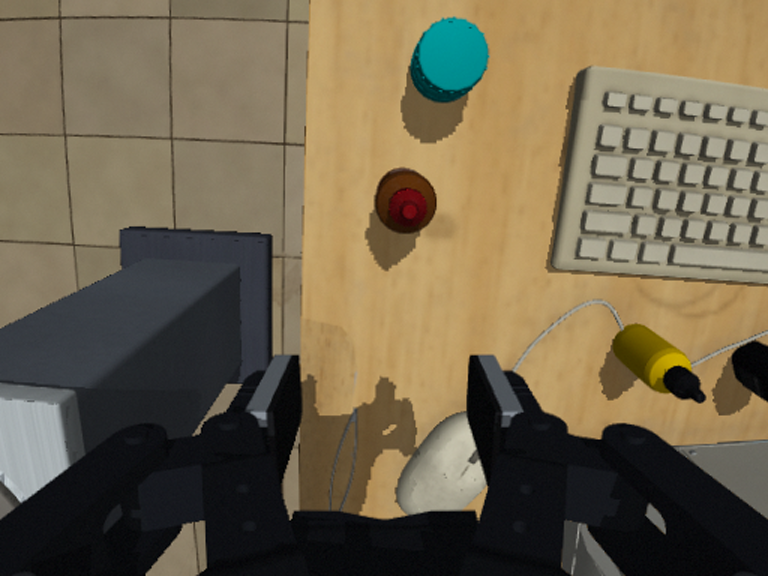

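View pics/o_top.png

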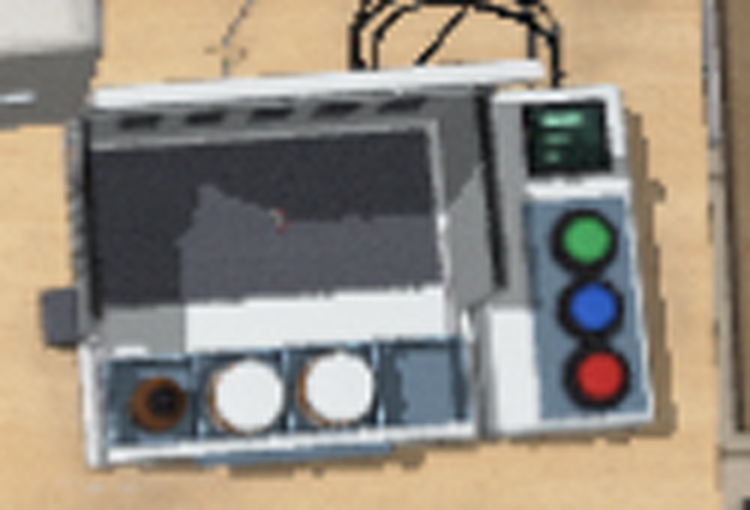

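```bash
python3 - <<'E'
from h import *
i=camera_info('wrist')
P=lambda x,y:(x/1.5-.2,y/1.5-.2)
for p,z in[((406.5,203),.057),((408,207.5),.082),((409,211),.1)]:print(atz(i,P(*p),z))
print(sense()['tool_pos'])
E
```

```text
[0.42654365 0.34651352 0.057     ]
[0.42626824 0.34658631 0.082     ]
[0.4259287  0.34676687 0.1       ]
[0.41560829 0.3087681  0.21545394]
```

Call:
play_rows(series="1 3.7 -4 0 0 0 0.2;1 3.7 -9 0 0 0 0.2;1 3.7 -12.5 0 0 0 0.2;1 3.7 -14.3 0 0 0 0.2;1 3.7 -14.3 0 0 0 0.2;1 3.7 -14.3 0 0 0 -1;1 3.7 -14.3 0 0 0 -1;1 3.7 -14.3 0 0 0 -1;1 3.7 -14.3 0 0 0 -1")

```text
clock: 20.55
tool_pos: [0.4259, 0.3474, 0.0737]
ee_rot: [[-0.065, 0.998, 0.003], [0.998, 0.065, 0.001], [0.001, 0.003, -1.0]]
force: [-0.7, -0.7, 6.6]
gripper_width: 0.0188
```

```bash
python3 - <<'E'
from h import *
s=sense();print(s['clock'],s['tool_pos'],s['gripper_width'])
snap('wrist','p_wrist',scale=1.5)
E
```

```text
20.55 [0.42591542 0.34736734 0.07374088] 0.0187965975161
```

View pics/p_wrist.png

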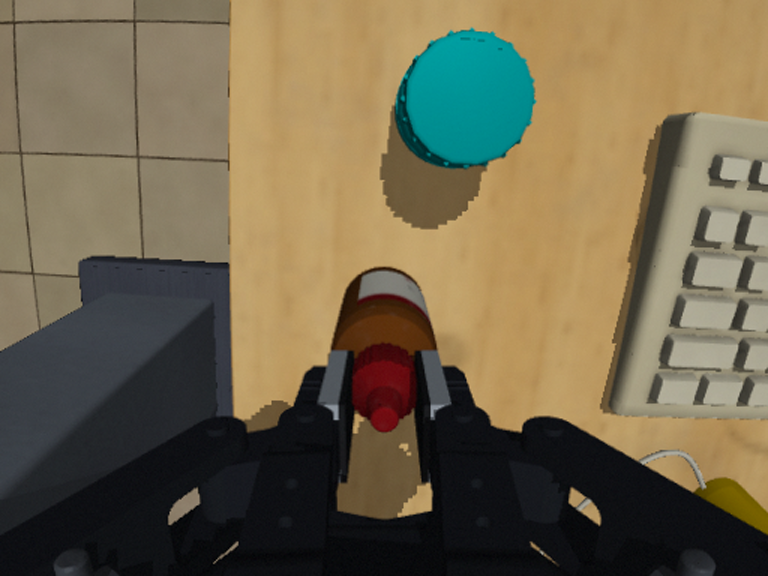

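Call:
play_rows(series="0 0 5 0 0 0 -1;0 0 10 0 0 0 -1;0 -3 16 0 0 0 -1;0 -9 16 0 0 0 -1;0 -15 16 0 0 0 -1;0 -21 16 0 0 0 -1;0 -27 16 0 0 0 -1;1 -33 16 0 0 0 -1;2 -39 16 0 0 0 -1;3.1 -45 16 0 0 0 -1;3.1 -51 16 0 0 0 -1;3.1 -57 16 0 0 0 -1;3.1 -62 16 0 0 0 -1;3.1 -64.8 14 0 0 0 -1;3.1 -64.8 9 0 0 0 -1;3.1 -64.8 9 0 0 0 -1;3.1 -64.8 9 0 0 0 -1")

```text
clock: 22.72
tool_pos: [0.4568, -0.3012, 0.164]
ee_rot: [[-0.065, 0.998, 0.002], [0.998, 0.065, -0.001], [-0.001, 0.002, -1.0]]
force: [0.4, 0.8, 0.6]
gripper_width: 0.0188
```

```bash
python3 - <<'E'
from h import *
s=sense();print(s['clock'],s['tool_pos'],s['gripper_width'])
snap('wrist','q_wrist',scale=1.5)
E
```

```text
22.725 [ 0.45677819 -0.30123123  0.16400326] 0.018775143041210713
```

View pics/q_wrist.png

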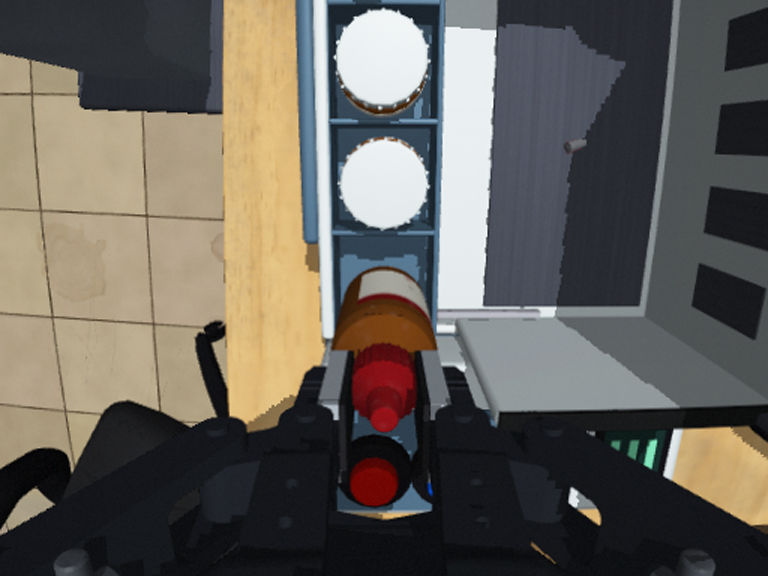

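Call:
play_rows(series="0 0.1 -3 0 0 0 -1;0 0.1 -5.5 0 0 0 -1;0 0.1 -6.9 0 0 0 -1;0 0.1 -6.9 0 0 0 -1;0 0.1 -7 0 0 0 -1")

```text
clock: 23.4
tool_pos: [0.4568, -0.3005, 0.0936]
ee_rot: [[-0.065, 0.998, 0.002], [0.998, 0.065, -0.001], [-0.002, 0.002, -1.0]]
force: [0.3, 0.2, -0.5]
gripper_width: 0.0189
```

```bash
python3 - <<'E'
from h import *
s=sense();print(s['clock'],s['tool_pos'],s['gripper_width'],s['force'])
snap('wrist','r_wrist',scale=1.5)
E
```

```text
23.4 [ 0.45676829 -0.30049647  0.09360479] 0.01890156427037333 [ 0.27815285  0.24956715 -0.48040033]
```

View pics/r_wrist.png

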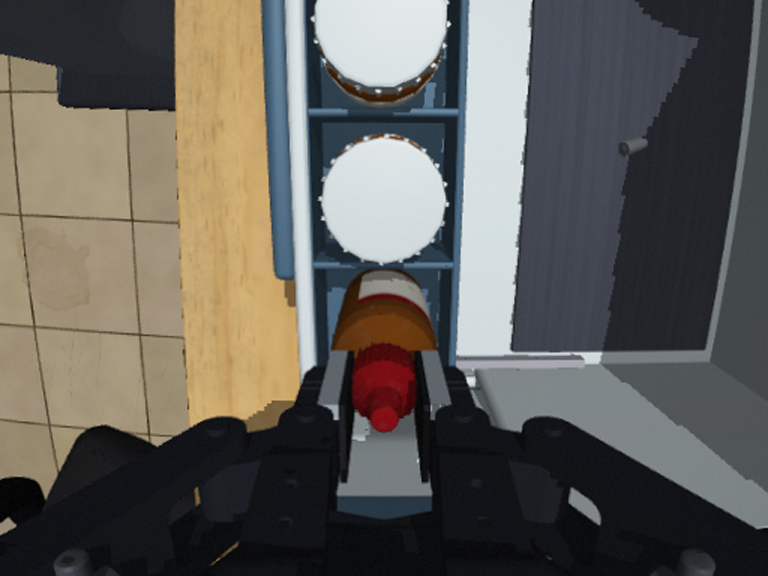

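Call:
play_rows(series="0 0 -0.1 0 0 0 0.1;0 0 -0.1 0 0 0 0.1;0 0 -0.1 0 0 0 0.1;0 0 4 0 0 0 0.1;0 0 9 0 0 0 0;-3 2 13 0 0 0 -1;-8 6 13 0 0 0 -1;-9.5 7.8 9 0 0 0 -1;-9.5 7.8 4 0 0 0 -1;-9.5 7.8 0 0 0 0 -1;-9.5 7.8 -4.4 0 0 0 -1;-9.5 7.8 -4.4 0 0 0 -1;-9.5 7.8 -4.4 0 0 0 -1")

```text
clock: 25.08
tool_pos: [0.3617, -0.2226, 0.0495]
ee_rot: [[-0.065, 0.998, 0.001], [0.998, 0.065, -0.001], [-0.001, 0.001, -1.0]]
force: [0.6, -0.4, 0.8]
gripper_width: 0.0002
```

```bash
python3 - <<'E'
from h import *
s=sense();print(s['clock'],s['tool_pos'],s['gripper_width'],s['force'])
snap('wrist','s_wrist',scale=1.5)
snap('top','s_top',(270,165,395,250),6)
E
```

```text
25.075 [ 0.36174106 -0.22263007  0.04948495] 0.0002355515374966691 [ 0.59282963 -0.41638558  0.84091219]
```

View pics/s_wrist.png

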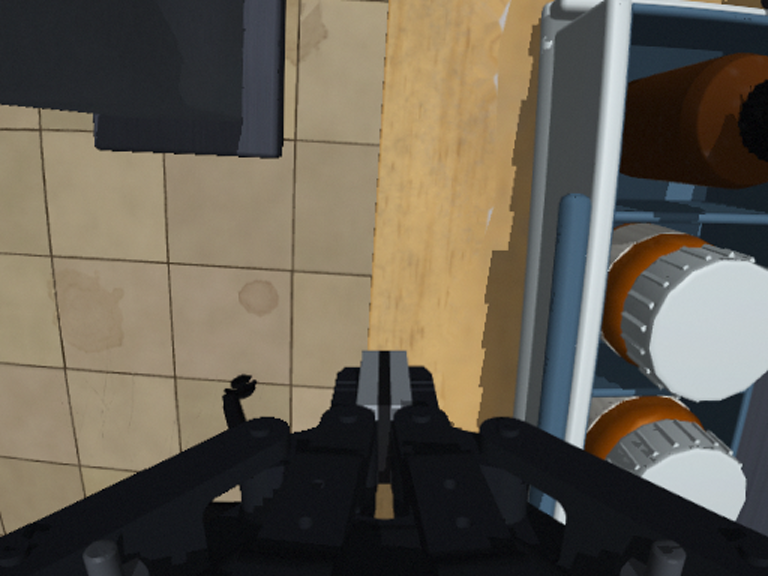

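View pics/s_top.png

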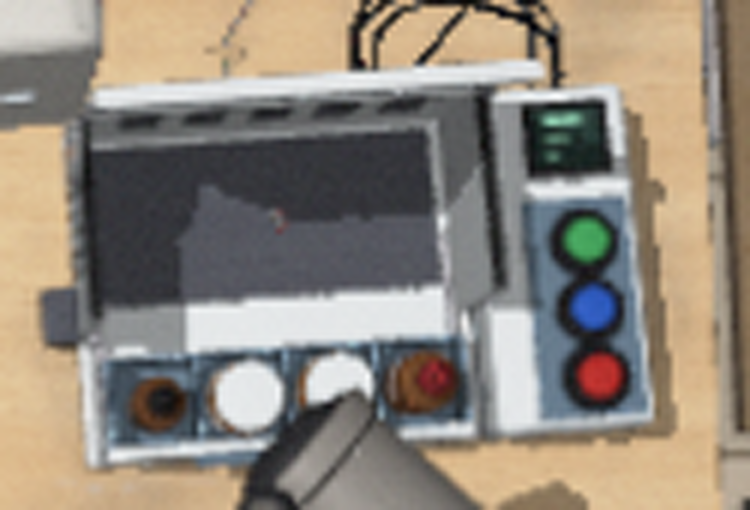

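All four are in the bays. Now the tray push, along yaw 0.067.

Call:
play_rows(series="1 0.07 0 0 0 0 -1;2 0.13 0 0 0 0 -1;2.8 0.19 0 0 0 0 -1;3.5 0.23 0 0 0 0 -1;4.2 0.28 0 0 0 0 -1;5 0.33 0 0 0 0 -1;5.8 0.39 0 0 0 0 -1;6.6 0.44 0 0 0 0 -1;7.4 0.5 0 0 0 0 -1;8.2 0.55 0 0 0 0 -1;9 0.6 0 0 0 0 -1;9.8 0.66 0 0 0 0 -1;9.8 0.66 0 0 0 0 -1")

```text
clock: 26.8
tool_pos: [0.4593, -0.2155, 0.0482]
ee_rot: [[-0.065, 0.998, -0.0], [0.998, 0.065, -0.0], [-0.0, -0.0, -1.0]]
force: [-2.4, -2.3, 1.7]
gripper_width: 0.0001
```

```bash
python3 - <<'E'
from h import *
s=sense();print(s['clock'],s['tool_pos'],s['gripper_width'],s['force'])
snap('wrist','t_wrist',scale=1.5)
snap('top','t_top',(270,165,395,250),6)
E
```

```text
26.8 [ 0.45925183 -0.21546501  0.0481828 ] 0.0001276903334798396 [-2.4322898  -2.30314852  1.70650317]
```

View pics/t_wrist.png

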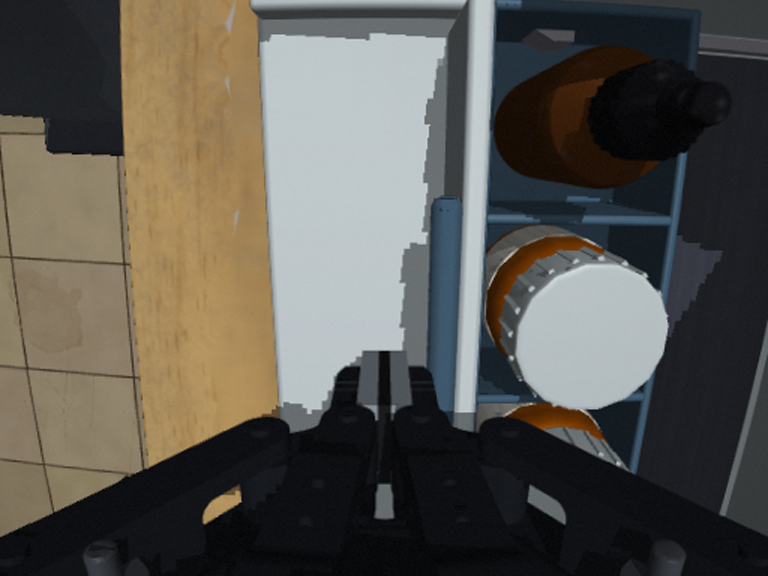

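View pics/t_top.png

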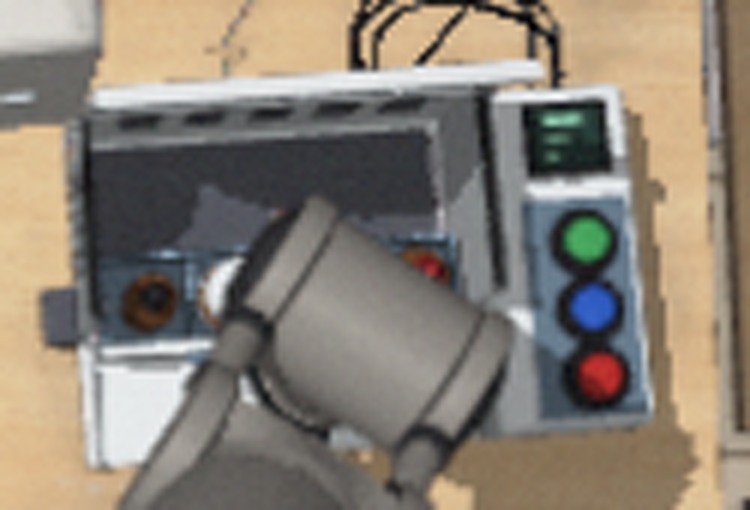

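```bash
python3 - <<'E'
from h import *
i=camera_info('wrist')
P=lambda x,y:(x/1.5-.2,y/1.5-.2)
xw=np.array([np.cos(.067),np.sin(.067)])
l0=np.array([.40664681,-.16328179])
p=atz(i,P(432,205),.055)[:2];print(p,(p-l0)@xw)
p2=atz(i,P(429,400),.055)[:2];print(p2,(p2-l0)@xw)
print((sense()['tool_pos'][:2]-l0)@xw)
E
```

```text
[ 0.46820156 -0.16142148] 0.06154118754957497
[ 0.47264751 -0.21974893] 0.062072149141542195
0.0486659154891534
```

Call:
play_rows(series="0.5 0.03 0 0 0 0 -1;1 0.07 0 0 0 0 -1;1.5 0.1 0 0 0 0 -1;2 0.13 0 0 0 0 -1;2.4 0.16 0 0 0 0 -1;2.8 0.19 0 0 0 0 -1;3.1 0.21 0 0 0 0 -1;3.3 0.22 0 0 0 0 -1;3.4 0.23 0 0 0 0 -1;3.4 0.23 0 0 0 0 -1")

```text
clock: 28.15
tool_pos: [0.4919, -0.2133, 0.0482]
ee_rot: [[-0.065, 0.998, -0.002], [0.998, 0.065, 0.0], [0.0, -0.002, -1.0]]
force: [-4.5, -2.8, 2.7]
gripper_width: 0.0001
```

```bash
python3 - <<'E'
from h import *
s=sense();print(s['clock'],s['tool_pos'],s['force'])
i=camera_info('wrist')
snap('wrist','u_wrist',scale=1.5)
E
```

```text
28.15 [ 0.4919474  -0.21325533  0.0481524 ] [-4.54076238 -2.80303572  2.69106461]
```

View pics/u_wrist.png

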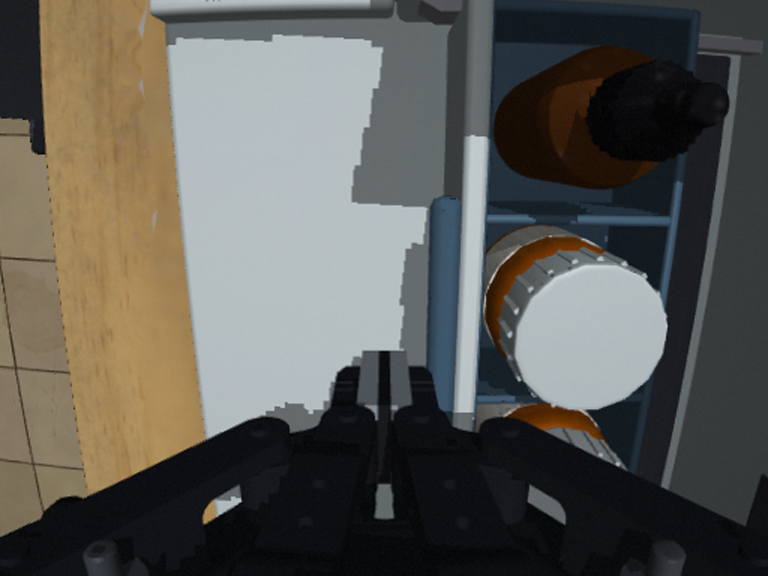

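Call:
play_rows(series="0.1 0.01 0 0 0 0 -1;0.2 0.01 0 0 0 0 -1;0.3 0.02 0 0 0 0 -1;0.3 0.02 0 0 0 0 -1")

```text
clock: 28.7
tool_pos: [0.4956, -0.213, 0.0482]
ee_rot: [[-0.065, 0.998, -0.001], [0.998, 0.065, 0.0], [0.0, -0.001, -1.0]]
force: [-4.6, -2.1, 0.7]
gripper_width: 0.0001
```

Call:
play_rows(series="0.1 0.01 0 0 0 0 -1;0.2 0.01 0 0 0 0 -1;0.2 0.01 0 0 0 0 -1")

```text
clock: 29.08
tool_pos: [0.4974, -0.2129, 0.0482]
ee_rot: [[-0.065, 0.998, -0.001], [0.998, 0.065, 0.0], [0.0, -0.001, -1.0]]
force: [-4.4, -2.8, 2.8]
gripper_width: 0.0001
```

Call:
play_rows(series="0.1 0.01 0 0 0 0 -1;0.2 0.01 0 0 0 0 -1;0.2 0.01 0 0 0 0 -1")

```text
clock: 29.45
tool_pos: [0.4978, -0.2128, 0.0481]
ee_rot: [[-0.065, 0.998, -0.005], [0.998, 0.065, 0.001], [0.001, -0.005, -1.0]]
force: [-11.7, -4.9, 5.5]
gripper_width: 0.0001
```

Call:
play_rows(series="0.1 0.01 0 0 0 0 -1;0.2 0.01 0 0 0 0 -1;0.2 0.01 0 0 0 0 -1")

```text
clock: 29.82
tool_pos: [0.4981, -0.2128, 0.048]
ee_rot: [[-0.065, 0.998, -0.008], [0.998, 0.065, 0.001], [0.002, -0.008, -1.0]]
force: [-18.3, -5.6, 9.7]
gripper_width: -0.0001
```

```bash
python3 - <<'E'
from h import *
s=sense();print(s['clock'],s['tool_pos'],s['force'])
snap('wrist','v_wrist',scale=1.5)
E
```

```text
29.825 [ 0.49805191 -0.21278884  0.04801309] [-18.31248573  -5.63343136   9.70701669]
```

View pics/v_wrist.png

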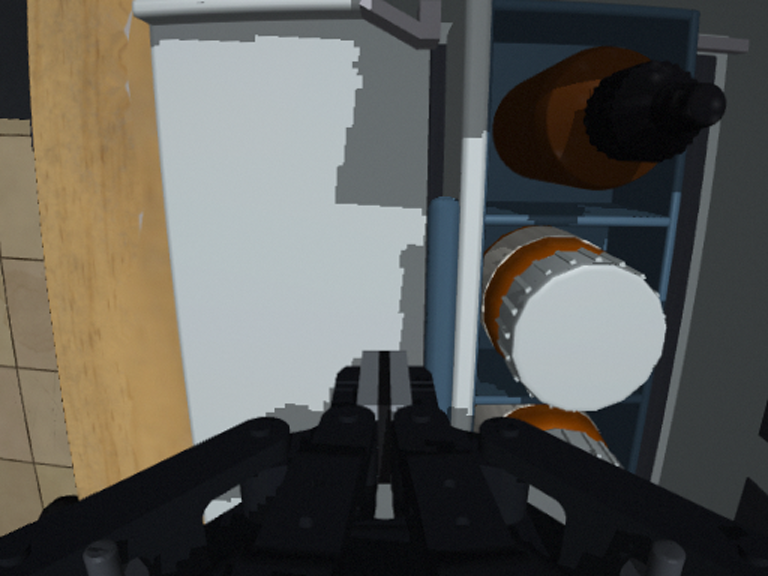

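It's at the hard stop: position is pinned while the force ramps. The catch bolt is visible sprung out at (420,25). I'll back off slowly and check that it holds.

Call:
play_rows(series="-0.5 -0.03 0 0 0 0 -1;-1 -0.07 0 0 0 0 -1;-2 -0.13 0 0 0 0 -1;-4 -0.27 0 0 0 0 -1;-6 -0.4 0 0 0 0 -1;-6 -0.4 0 0 0 0 -1")

```text
clock: 30.62
tool_pos: [0.4412, -0.2164, 0.0484]
ee_rot: [[-0.064, 0.998, -0.0], [0.998, 0.064, 0.0], [0.0, 0.0, -1.0]]
force: [-0.5, -0.2, 0.9]
gripper_width: 0.0003
```

```bash
python3 - <<'E'
from h import *
s=sense();print(s['clock'],s['tool_pos'],s['force'])
snap('wrist','w_wrist',scale=1.5)
E
```

```text
30.625 [ 0.44124075 -0.21643105  0.04840474] [-0.46387159 -0.24761558  0.85353699]
```

View pics/w_wrist.png

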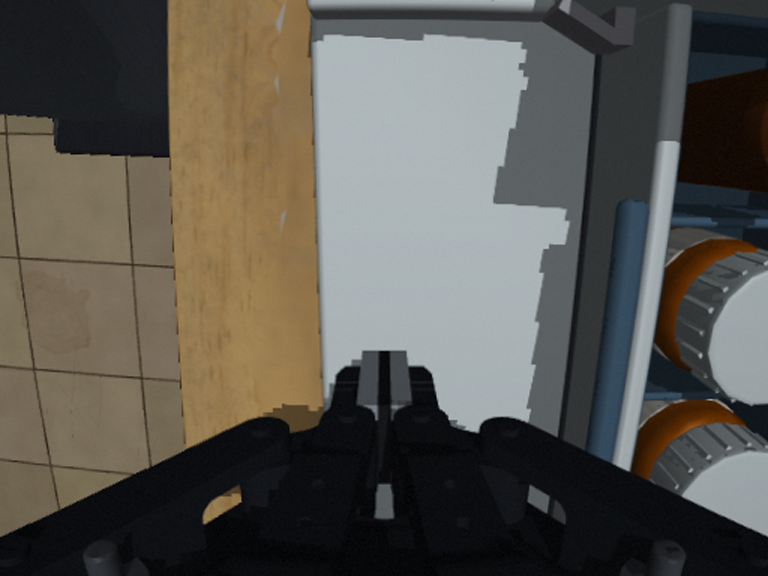

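The tray holds. Now the cover: I'll rise and measure the bar.

Call:
play_rows(series="-4 0 4 0 0 0 -1;-4 0 10 0 0 0 -1;-4 0 16 0 0 0 -1;-2 0 22 0 0 0 -1;1 0 28 0 0 0 -1;5 -2 32 0 0 0 -1;9 -4 34 0 0 0 -1;9 -4 34 0 0 0 -1;9 -4 34 0 0 0 -1")

```text
clock: 31.8
tool_pos: [0.532, -0.2561, 0.3873]
ee_rot: [[-0.066, 0.998, -0.001], [0.998, 0.066, 0.001], [0.001, -0.001, -1.0]]
force: [0.4, -0.2, -0.8]
gripper_width: 0.0005
```

```bash
python3 - <<'E'
from h import *
s=sense();print(s['clock'],s['tool_pos'],s['force'])
snap('wrist','x_wrist',scale=1.5)
snap('top','x_top',(270,140,395,250),6)
snap('scene','x_scene',(230,100,420,260),4)
E
```

```text
31.8 [ 0.53202643 -0.25610334  0.3873247 ] [ 0.44000356 -0.19480878 -0.796145  ]
```

View pics/x_wrist.png

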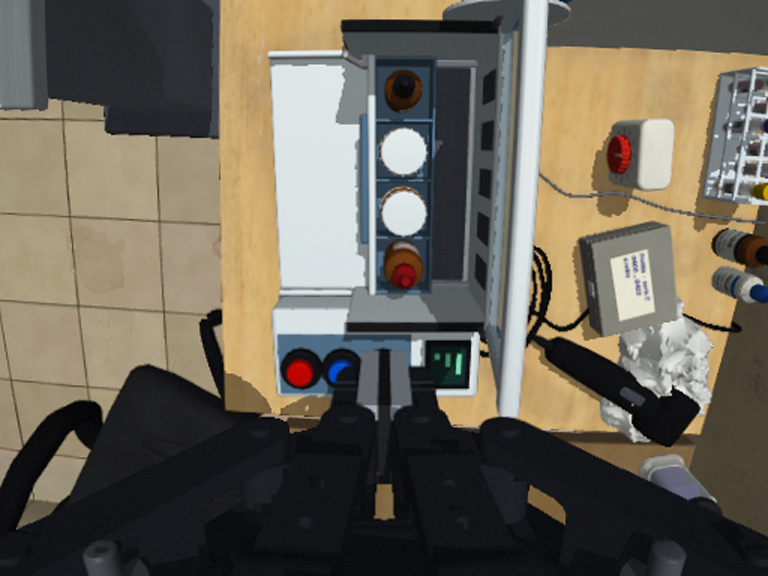

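View pics/x_top.png

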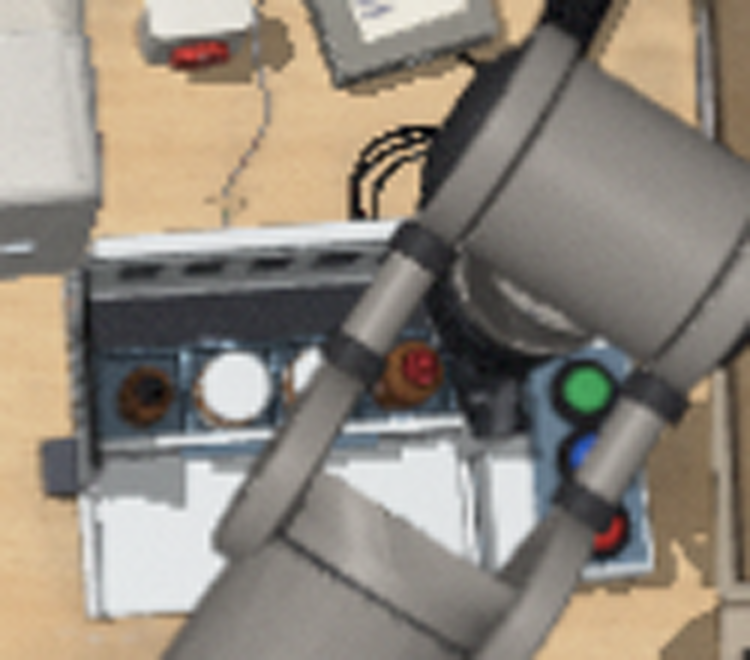

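View pics/x_scene.png

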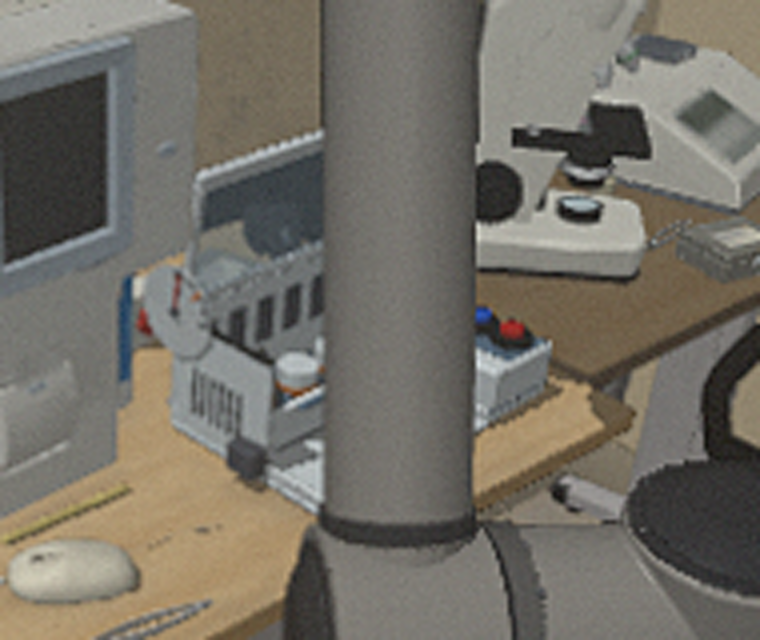

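```bash
python3 - <<'E'
from h import *
crop('x_wrist','x2',(310,0,390,290),2.6)
E
```

```text
(no output)
```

View pics/x2.png

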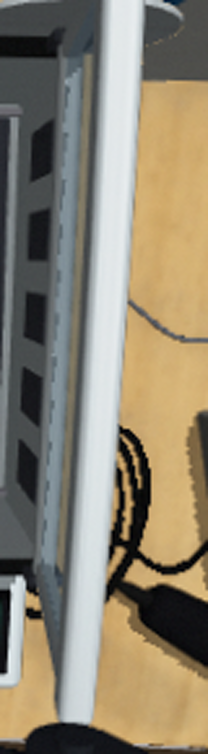

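```bash
python3 - <<'E'
from h import *
i=camera_info('wrist')
c=lambda x,y:(310+x/2.6-.3,0+y/2.6-.3)
xw=np.array([np.cos(.067),np.sin(.067)]);yw=np.array([-xw[1],xw[0]]);m=np.array([.4514,-.2197])
for p in[(140,100),(130,250),(122,400),(112,540),(100,680)]:
    q=atz(i,c(*p),.282)[:2];print(q.round(4),'rel tray: x',((q-m)@xw).round(4),'y',((q-m)@yw).round(4))
for p in[(112,100),(78,640)]:
    q=atz(i,c(*p),.282)[:2];print('front',q.round(4),((q-m)@xw).round(4))
# panel lower
it=camera_info('top')
b=lambda x,y:(270+x/6-.4,140+y/6-.4)
for p in[(95,238),(400,222)]:
    q=atz(it,b(*p),.282)[:2];print('top rear',q,((q-m)@xw).round(4))
for p in[(95,255),(400,240)]:
    q=atz(it,b(*p),.27)[:2];print('top front',q,((q-m)@xw).round(4))
for xy in [(.155,0),(.16,-.05)]:
    print((m+xw*xy[0]+yw*xy[1]).round(4))
E
```

```text
[ 0.5997 -0.1399] rel tray: x 0.1533 y 0.0696
[ 0.602  -0.1799] rel tray: x 0.1529 y 0.0296
[ 0.6055 -0.2223] rel tray: x 0.1536 y -0.0129
[ 0.6086 -0.2651] rel tray: x 0.1539 y -0.0558
[ 0.6119 -0.3122] rel tray: x 0.1539 y -0.1031
front [ 0.592  -0.1407] 0.1456
front [ 0.6028 -0.2987] 0.1457
top rear [ 0.59450549 -0.08953496] 0.1515
top rear [ 0.60290868 -0.25126686] 0.1491
top front [ 0.58750985 -0.09018527] 0.1445
top front [ 0.59538667 -0.25310921] 0.1414
[ 0.6061 -0.2093]
[ 0.6144 -0.2589]
```

Call:
play_rows(series="5 1 0 0 0 0 -1;10 1.7 0 0 0 0 -1;12.1 2 -1 0 0 0 -1;12.1 2 -6 0 0 0 -1;12.1 2 -11 0 0 0 -1;12.1 2 -11.9 0 0 0 -1;12.1 2 -11.9 0 0 0 -1;12.1 2 -11.9 0 0 0 -1")

```text
clock: 32.95
tool_pos: [0.6539, -0.2372, 0.2726]
ee_rot: [[-0.065, 0.998, 0.005], [0.998, 0.065, -0.002], [-0.003, 0.005, -1.0]]
force: [-0.9, 0.1, 0.2]
gripper_width: 0.0001
```

```bash
python3 - <<'E'
from h import *
s=sense();print(s['clock'],s['tool_pos'],s['force'])
xw=np.array([np.cos(.067),np.sin(.067)]);yw=np.array([-xw[1],xw[0]]);m=np.array([.4514,-.2197])
p=s['tool_pos'];q=p[:2]-m;r=np.array([q@xw,q@yw]);print('rel',r,p[2])
for th in (1.5708,1.45,1.35,1.25,1.15,1.05,.95,.9,.85,.785):
    c=np.array([.1475,.138])+.135*np.array([-np.cos(th),np.sin(th)])+.006*np.array([np.sin(th),np.cos(th)])
    t=c+[.013,-.003]
    d=(t[0]-r[0])*xw
    print(th,t.round(4),'d cm',(d*100).round(2),round((t[1]-p[2])*100,2))
snap('wrist','y_wrist',scale=1.5)
E
```

```text
32.95 [ 0.65391355 -0.23715865  0.27260626] [-0.88071142  0.07105389  0.1963998 ]
rel [ 0.20089032 -0.03097773] 0.27260626013941053
1.5708 [0.1665 0.27  ] d cm [-3.43 -0.23] -0.26
1.45 [0.1502 0.2697] d cm [-5.06 -0.34] -0.29
1.35 [0.1368 0.268 ] d cm [-6.4  -0.43] -0.46
1.25 [0.1236 0.265 ] d cm [-7.71 -0.52] -0.76
1.15 [0.1108 0.2607] d cm [-8.99 -0.6 ] -1.19
1.05 [0.0985 0.2551] d cm [-10.21  -0.69] -1.75
0.95 [0.0869 0.2483] d cm [-11.38  -0.76] -2.43
0.9 [0.0813 0.2445] d cm [-11.93  -0.8 ] -2.81
0.85 [0.0759 0.2404] d cm [-12.47  -0.84] -3.22
0.785 [0.0692 0.2347] d cm [-13.14  -0.88] -3.79
```

View pics/y_wrist.png

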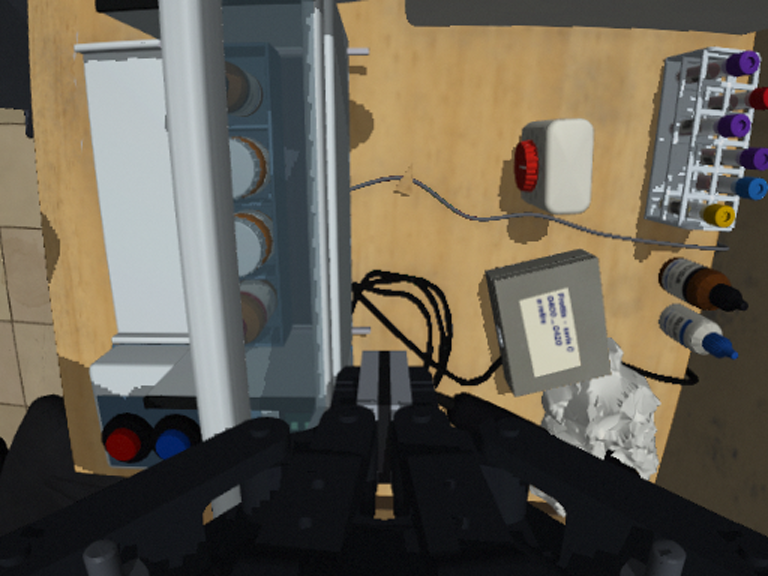

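Call:
play_rows(series="-2 -0.13 -0.2 0 0 0 -1;-3.4 -0.23 -0.3 0 0 0 -1;-4.2 -0.28 -0.3 0 0 0 -1;-5.1 -0.34 -0.3 0 0 0 -1;-5.8 -0.39 -0.4 0 0 0 -1;-6.4 -0.43 -0.5 0 0 0 -1;-7.1 -0.47 -0.6 0 0 0 -1;-7.7 -0.52 -0.8 0 0 0 -1;-8.3 -0.56 -1 0 0 0 -1;-9 -0.6 -1.2 0 0 0 -1;-9.6 -0.65 -1.5 0 0 0 -1;-10.2 -0.69 -1.8 0 0 0 -1;-10.8 -0.72 -2.1 0 0 0 -1;-11.3 -0.76 -2.4 0 0 0 -1;-11.3 -0.76 -2.4 0 0 0 -1")

```text
clock: 34.88
tool_pos: [0.5394, -0.2443, 0.2451]
ee_rot: [[-0.065, 0.998, -0.001], [0.998, 0.065, 0.0], [0.0, -0.001, -1.0]]
force: [0.2, -0.4, -0.7]
gripper_width: 0.0001
```

```bash
python3 - <<'E'
from h import *
s=sense();print(s['clock'],s['tool_pos'],s['force'])
snap('wrist','z_wrist',scale=1.5)
snap('scene','z_scene',(220,90,420,260),4)
E
```

```text
34.875 [ 0.53935655 -0.24428051  0.24507488] [ 0.24420293 -0.37481869 -0.73596742]
```

View pics/z_wrist.png

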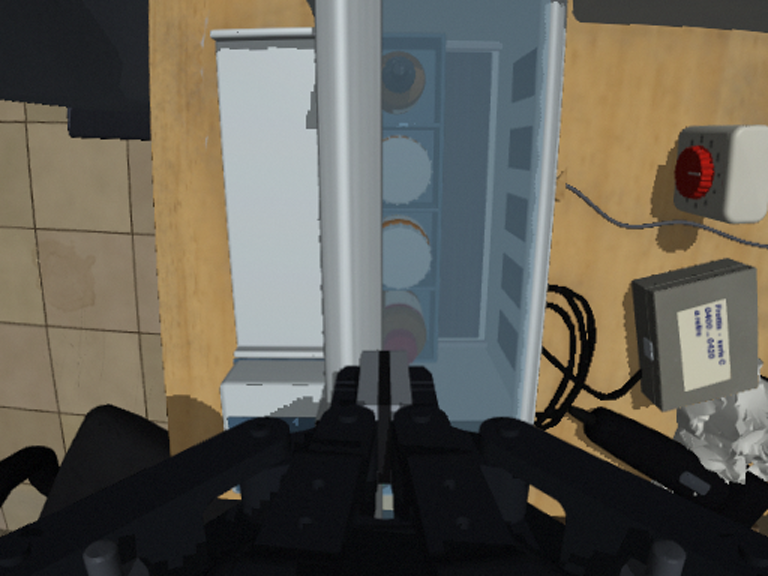

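View pics/z_scene.png

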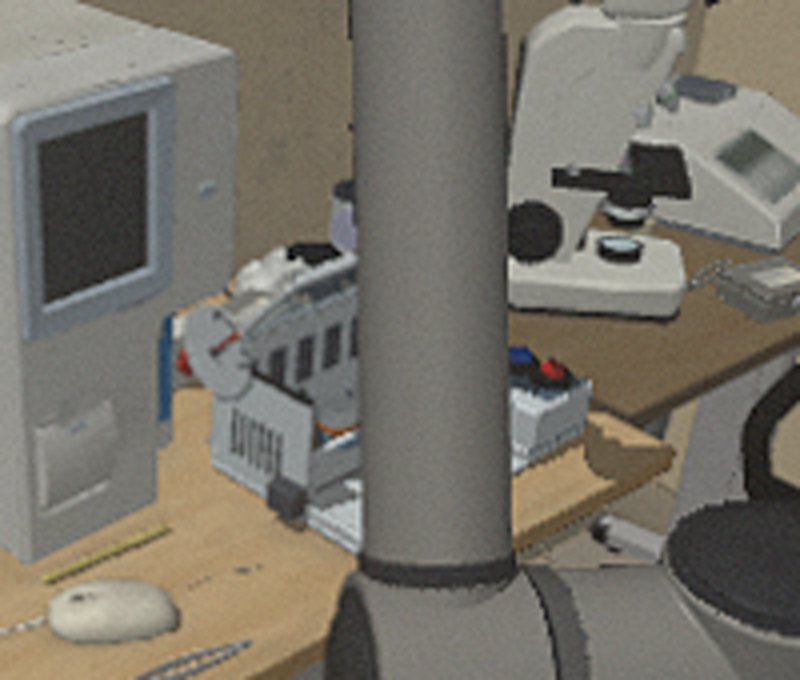

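```bash
cat >> h.py <<'E'
XW=np.array([np.cos(.067),np.sin(.067)]);YW=np.array([-XW[1],XW[0]]);M=np.array([.4514,-.2197])
def barpts(th,y,hx=.1475,hz=.138):
    out=[]
    for r in(.126,.144):
        for n in(-.006,.006):
            x=hx-r*np.cos(th)+n*np.sin(th); z=hz+r*np.sin(th)+n*np.cos(th)
            w=M+x*XW+y*YW; out.append([w[0],w[1],z])
    return out
E
python3 - <<'E'
from h import *
i=camera_info('wrist')
for th in(.7,.75,.785,.82,.86,.9,.95,1.0):
    o=[]
    for y in(.02,.06):
        p=proj(i,barpts(th,y))*1.5
        o.append((round(p[:,1].mean()),round(p[:,0].min()),round(p[:,0].max())))
    print(th,o)
crop('z_wrist','z2',(190,0,390,240),3)
E
```

```text
0.7 [(206, 221, 288), (76, 212, 282)]
0.75 [(207, 230, 299), (74, 221, 294)]
0.785 [(208, 237, 307), (72, 228, 303)]
0.82 [(210, 245, 317), (70, 236, 313)]
0.86 [(211, 255, 328), (67, 247, 325)]
0.9 [(212, 266, 341), (65, 259, 338)]
0.95 [(214, 283, 358), (62, 276, 356)]
1.0 [(216, 301, 377), (59, 295, 376)]
```

View pics/z2.png

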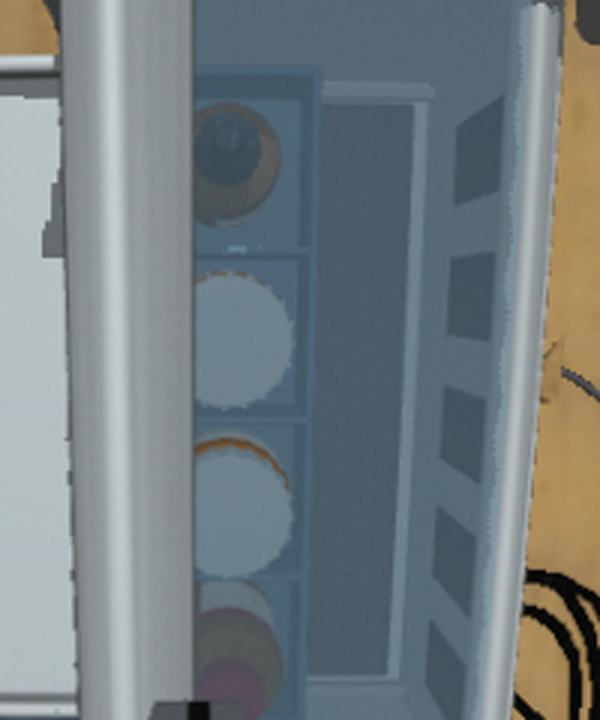

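Call:
play_rows(series="-0.6 -0.04 -0.3 0 0 0 -1;-1.2 -0.08 -0.7 0 0 0 -1;-1.8 -0.12 -1.1 0 0 0 -1;-1.8 -0.12 -1.1 0 0 0 -1")

```text
clock: 35.48
tool_pos: [0.5212, -0.2454, 0.2339]
ee_rot: [[-0.064, 0.998, -0.001], [0.998, 0.064, 0.001], [0.001, -0.001, -1.0]]
force: [0.1, -0.4, 0.3]
gripper_width: 0.0002
```

```bash
python3 - <<'E'
from h import *
s=sense();print(s['clock'],s['tool_pos'],s['force'])
i=camera_info('wrist')
snap('wrist','aa_wrist')
crop('aa_wrist','aa2',(190,0,390,240),3)
f=lambda p:(p-[190,0])*3+1
for th in(.7,.75,.785,.82,.86,.9,.95,1.0):
    o=[]
    for y in(.02,.06):
        p=f(proj(i,barpts(th,y)))
        o.append((round(p[:,1].mean()),round(p[:,0].min()),round(p[:,0].max())))
    print(th,o)
E
```

```text
35.475 [ 0.52117419 -0.24541554  0.23392141] [ 0.07551691 -0.44585054  0.25896926]
0.7 [(420, -29, 114), (141, -43, 109)]
0.75 [(424, -7, 142), (135, -20, 137)]
0.785 [(427, 11, 163), (130, -1, 160)]
0.82 [(430, 32, 185), (126, 20, 184)]
0.86 [(433, 58, 213), (121, 47, 213)]
0.9 [(436, 86, 243), (116, 78, 245)]
0.95 [(440, 127, 283), (109, 121, 288)]
1.0 [(444, 172, 327), (103, 169, 335)]
```

View pics/aa2.png

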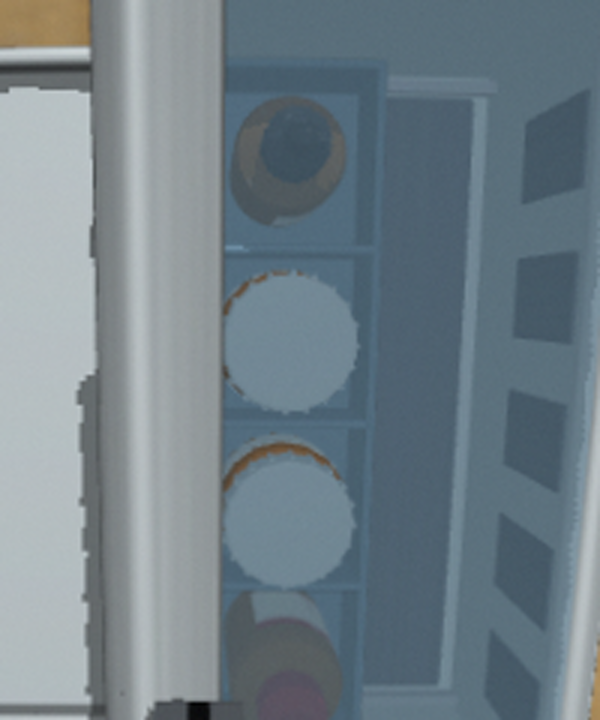

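Call:
play_rows(series="-0.5 -0.03 -0.4 0 0 0 -1;-0.9 -0.06 -0.8 0 0 0 -1;-0.9 -0.06 -0.8 0 0 0 -1")

```text
clock: 35.9
tool_pos: [0.5125, -0.246, 0.2259]
ee_rot: [[-0.065, 0.998, -0.001], [0.998, 0.065, 0.001], [0.001, -0.001, -1.0]]
force: [-0.2, -0.2, 0.4]
gripper_width: -0.0
```

```bash
python3 - <<'E'
from h import *
s=sense();print(s['clock'],s['tool_pos'],s['force'])
i=camera_info('wrist')
snap('wrist','ab_wrist')
crop('ab_wrist','ab2',(190,0,390,240),3)
f=lambda p:(p-[190,0])*3+1
for th in(.7,.75,.785,.82,.86,.9,.95):
    o=[]
    for y in(.02,.06):
        p=f(proj(i,barpts(th,y)))
        o.append((round(p[:,1].mean()),round(p[:,0].min()),round(p[:,0].max())))
    print(th,o)
E
```

```text
35.9 [ 0.51245487 -0.24597233  0.22586812] [-0.23245673 -0.15880474  0.39923759]
0.7 [(427, 19, 170), (131, 7, 168)]
0.75 [(431, 45, 201), (124, 34, 200)]
0.785 [(434, 66, 224), (119, 56, 225)]
0.82 [(437, 89, 249), (114, 80, 252)]
0.86 [(441, 118, 280), (109, 112, 285)]
0.9 [(445, 151, 314), (103, 146, 321)]
0.95 [(449, 196, 358), (96, 195, 369)]
```

View pics/ab2.png

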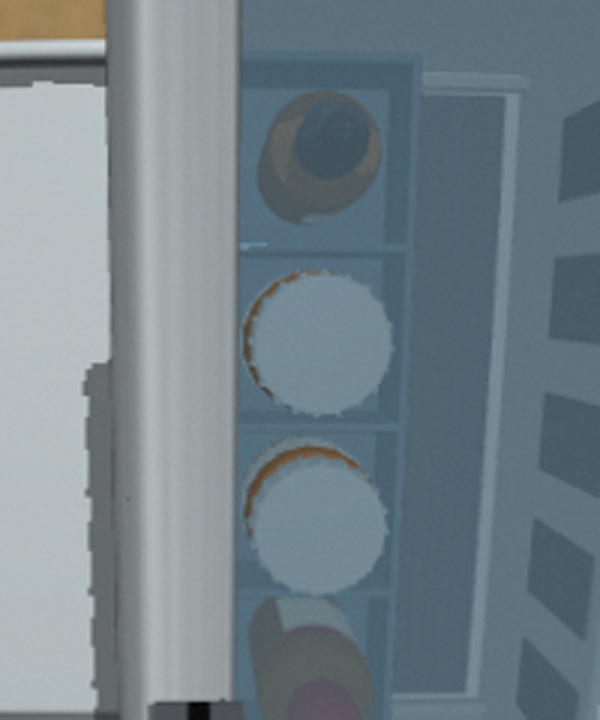

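Call:
play_rows(series="1 0 2 0 0 0 -1;1 0 6 0 0 0 -1;-3 8 12 0 0 0 -1;-8 16 16 0 0 0 -1;-10 22 18 0 0 0 -1;-10 28 18 0 0 0 -1;-10 28 18 0 0 0 -1;-10 28 18 0 0 0 -1")

```text
clock: 36.95
tool_pos: [0.4121, 0.0365, 0.4079]
ee_rot: [[-0.069, 0.998, 0.003], [0.998, 0.069, 0.0], [-0.0, 0.003, -1.0]]
force: [-1.0, -0.6, 0.5]
gripper_width: 0.0003
```

```bash
python3 - <<'E'
from h import *
s=sense();print(s['clock'],s['tool_pos'],s['force'])
i=camera_info('top')
snap('scene','ac_scene',(240,110,400,240),5)
snap('top','ac_top')
crop('ac_top','ac2',(270,140,395,250),6)
f=lambda p:(p-[270,140])*6+2.5
for th in(.7,.75,.785,.82,.86,.9,.95):
    o=[]
    for y in(-.1,0,.1):
        p=f(proj(i,barpts(th,y)))
        o.append((round(p[:,0].mean()),round(p[:,1].min()),round(p[:,1].max())))
    print(th,o)
E
```

```text
36.95 [0.41207501 0.0364696  0.40787644] [-1.0206621  -0.59863656  0.45296329]
0.7 [(506, 404, 442), (325, 417, 455), (142, 429, 468)]
0.75 [(507, 395, 433), (325, 408, 446), (142, 420, 459)]
0.785 [(508, 388, 426), (326, 401, 439), (142, 414, 452)]
0.82 [(508, 381, 419), (326, 394, 432), (142, 407, 445)]
0.86 [(509, 373, 410), (326, 386, 424), (141, 399, 437)]
0.9 [(510, 365, 402), (327, 378, 415), (141, 391, 428)]
0.95 [(510, 355, 390), (327, 368, 403), (141, 381, 417)]
```

View pics/ac_scene.png

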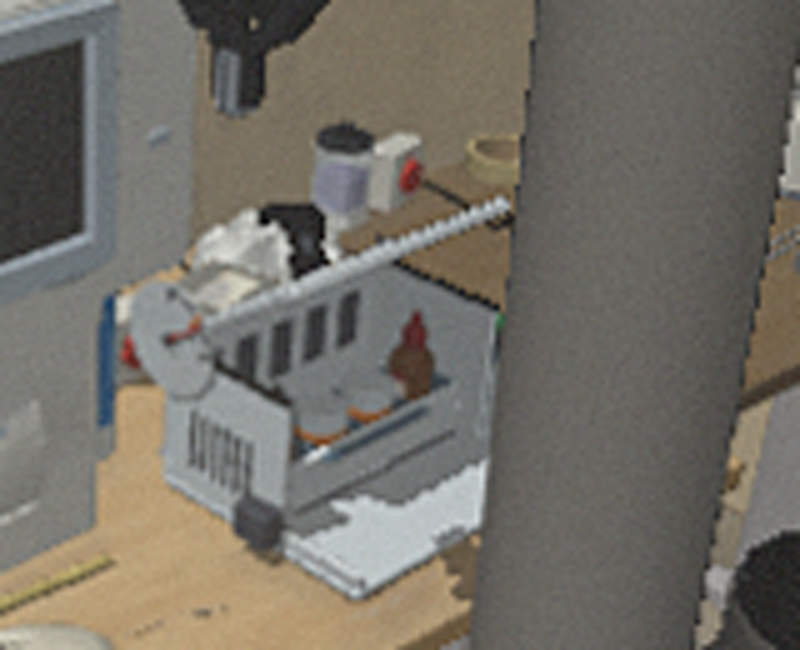

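View pics/ac2.png

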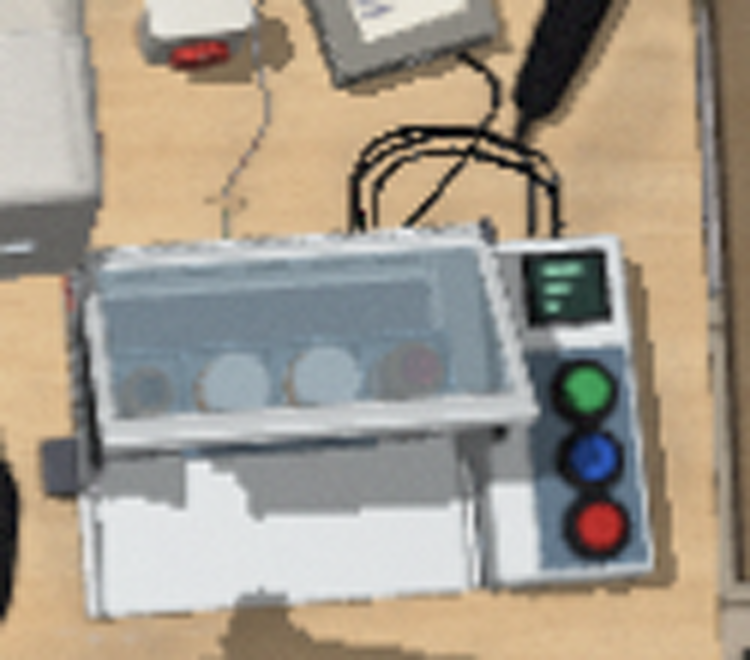

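```bash
python3 - <<'E'
import cv2,numpy as np
im=[]
for n in('ac_scene','a_scene'):
    a=cv2.imread('pics/raw_'+n+'.png')[160:200,255:300]
    im.append(cv2.resize(a,None,fx=8,fy=8,interpolation=cv2.INTER_CUBIC))
cv2.imwrite('pics/ad.png',np.hstack(im))
from h import *
# scene fit: print bar edge projections in ac_scene crop coords
i=camera_info('scene')
for th in(.7,.75,.785,.82,.86,.9):
    print(th,[tuple(((p-[240,110])*5+2).round().astype(int)) for p in proj(i,barpts(th,.12))],[tuple(((p-[240,110])*5+2).round().astype(int)) for p in proj(i,barpts(th,-.05))])
E
```

```text
0.7 [(np.int64(293), np.int64(302)), (np.int64(286), np.int64(286)), (np.int64(309), np.int64(294)), (np.int64(301), np.int64(278))] [(np.int64(450), np.int64(235)), (np.int64(444), np.int64(221)), (np.int64(467), np.int64(227)), (np.int64(460), np.int64(212))]
0.75 [(np.int64(289), np.int64(294)), (np.int64(282), np.int64(278)), (np.int64(304), np.int64(284)), (np.int64(297), np.int64(269))] [(np.int64(447), np.int64(227)), (np.int64(440), np.int64(213)), (np.int64(463), np.int64(218)), (np.int64(455), np.int64(204))]
0.785 [(np.int64(287), np.int64(288)), (np.int64(279), np.int64(273)), (np.int64(301), np.int64(278)), (np.int64(293), np.int64(262))] [(np.int64(444), np.int64(222)), (np.int64(437), np.int64(208)), (np.int64(460), np.int64(212)), (np.int64(452), np.int64(198))]
0.82 [(np.int64(284), np.int64(282)), (np.int64(275), np.int64(267)), (np.int64(298), np.int64(271)), (np.int64(289), np.int64(256))] [(np.int64(442), np.int64(217)), (np.int64(434), np.int64(203)), (np.int64(457), np.int64(206)), (np.int64(449), np.int64(192))]
0.86 [(np.int64(280), np.int64(276)), (np.int64(272), np.int64(261)), (np.int64(294), np.int64(264)), (np.int64(285), np.int64(249))] [(np.int64(439), np.int64(211)), (np.int64(430), np.int64(198)), (np.int64(453), np.int64(199)), (np.int64(444), np.int64(186))]
0.9 [(np.int64(277), np.int64(270)), (np.int64(268), np.int64(255)), (np.int64(290), np.int64(257)), (np.int64(280), np.int64(242))] [(np.int64(435), np.int64(205)), (np.int64(426), np.int64(192)), (np.int64(449), np.int64(193)), (np.int64(440), np.int64(179))]
```

View pics/ad.png

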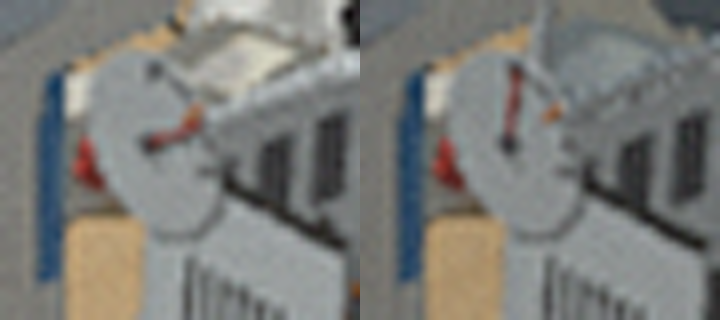

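```bash
python3 - <<'E'
from h import *
i=camera_info('scene')
def P(th,r,y=.13):
    x=.1475-r*np.cos(th);w=M+x*XW+y*YW
    return (proj(i,[[w[0],w[1],.138+r*np.sin(th)]])[0]-[255,160])*8+3.5
c=P(0,0);print('c',c)
for th in(1.571,.9,.85,.82,.785,.75,.7,.65,.6,.5,0):
    for r in (.033,): 
        p=P(th,r)-c; print(th,(c+p).round(),'ang',np.degrees(np.arctan2(-p[1],p[0])).round(1))
for n,v in(('mark',(43,31)),('ptr',(45,21)),('ptr2',(40,17)),('up',(5,75))):print(n,np.degrees(np.arctan2(v[1],v[0])))
E
```

```text
c [168.67535189 160.62010118]
1.571 [171.  98.] ang 88.1
0.9 [201. 128.] ang 45.6
0.85 [203. 131.] ang 41.2
0.82 [204. 133.] ang 38.6
0.785 [205. 135.] ang 35.4
0.75 [206. 137.] ang 32.2
0.7 [208. 140.] ang 27.5
0.65 [209. 144.] ang 22.8
0.6 [211. 147.] ang 18.2
0.5 [213. 154.] ang 8.9
0 [218. 187.] ang -28.4
mark 35.78897345918333
ptr 25.016893478100023
ptr2 23.025492008528037
up 86.18592516570965
```

```bash
python3 - <<'E'
from h import *
snap('wrist','ae_wrist')
crop('ae_wrist','ae1',(200,100,512,384),2.5)
crop('ac_scene','ae2',(290,140,345,185),14)
i=camera_info('wrist');import json
json.dump({k:np.array(v).tolist() for k,v in i.items()},open('ae.json','w'))
E
```

```text
(no output)
```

View pics/ae1.png

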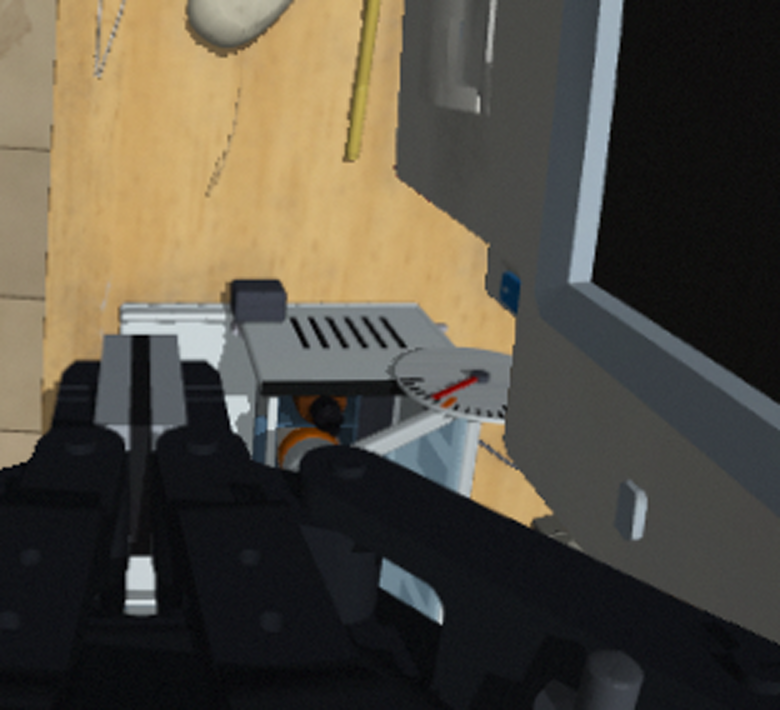

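View pics/ae2.png

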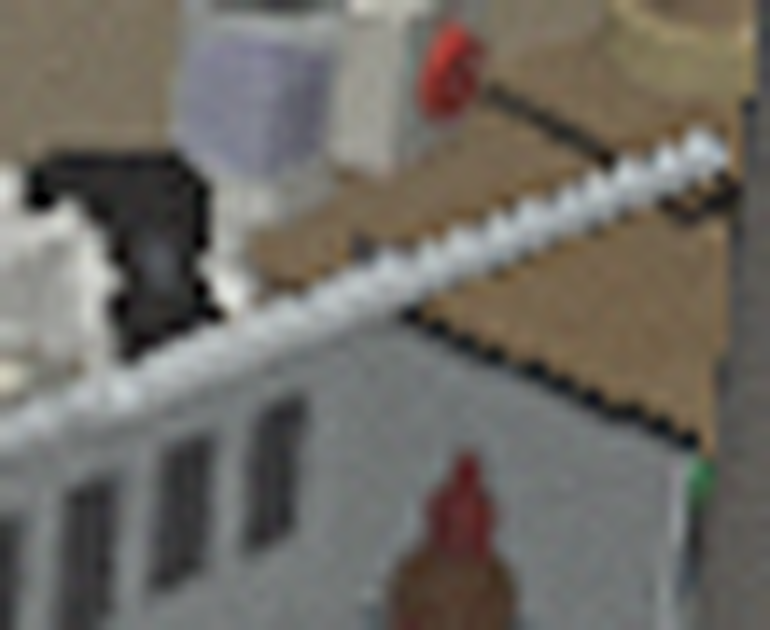

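```bash
python3 - <<'E'
from h import *
crop('ae_wrist','af',(350,230,412,275),12)
import json
i=json.load(open('ae.json'))
c=lambda x,y:(350+x/12-.45,230+y/12-.45)
E
```

```text
(no output)
```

View pics/af.png

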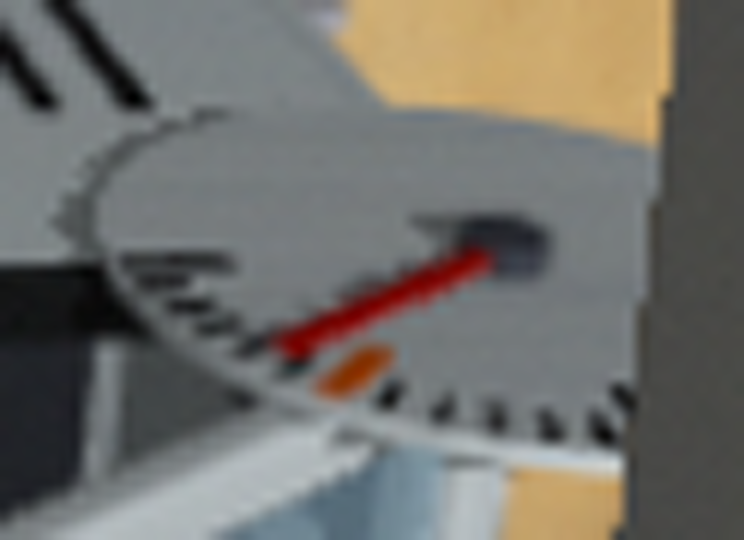

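```bash
python3 - <<'E'
from h import *
import json
i=json.load(open('ae.json'))
c=lambda x,y:(350+x/12-.45,230+y/12-.45)
for n,px in (('hub',(505,248)),('hub2',(495,262)),('t0',(180,265)),('t90',(600,430)),('or',(355,370)),('ptip',(288,352)),('t40',(297,364)),('t50',(393,394))):
    o,v=ray(i,c(*px))
    # hub at z=.138
    q=atz(i,c(*px),.138)[:2]-M
    s=f'{n} z.138: x {q@XW:.4f} y {q@YW:.4f} |'
    for Y in(.122,.126,.130,.134):
        # intersect plane (p-M).YW=Y
        t=(Y-(o[:2]-M)@YW)/(v[:2]@YW); p=o+t*v
        s+=f' Y{Y}: ({(p[:2]-M)@XW:.4f},{p[2]:.4f})'
    print(s)
E
```

```text
hub z.138: x 0.1653 y 0.1257 | Y0.122: (0.1687,0.1304) Y0.126: (0.1650,0.1387) Y0.13: (0.1612,0.1470) Y0.134: (0.1574,0.1553)
hub2 z.138: x 0.1643 y 0.1239 | Y0.122: (0.1661,0.1341) Y0.126: (0.1624,0.1423) Y0.13: (0.1586,0.1505) Y0.134: (0.1549,0.1588)
t0 z.138: x 0.1273 y 0.1241 | Y0.122: (0.1289,0.1337) Y0.126: (0.1259,0.1420) Y0.13: (0.1229,0.1502) Y0.134: (0.1199,0.1585)
t90 z.138: x 0.1797 y 0.1021 | Y0.122: (0.1617,0.1749) Y0.126: (0.1580,0.1824) Y0.13: (0.1544,0.1898) Y0.134: (0.1507,0.1972)
or z.138: x 0.1493 y 0.1104 | Y0.122: (0.1401,0.1603) Y0.126: (0.1369,0.1680) Y0.13: (0.1336,0.1757) Y0.134: (0.1304,0.1834)
ptip z.138: x 0.1411 y 0.1129 | Y0.122: (0.1341,0.1558) Y0.126: (0.1310,0.1636) Y0.13: (0.1279,0.1714) Y0.134: (0.1248,0.1792)
t40 z.138: x 0.1424 y 0.1113 | Y0.122: (0.1341,0.1587) Y0.126: (0.1310,0.1664) Y0.13: (0.1279,0.1742) Y0.134: (0.1249,0.1819)
t50 z.138: x 0.1542 y 0.1073 | Y0.122: (0.1422,0.1660) Y0.126: (0.1390,0.1736) Y0.13: (0.1357,0.1812) Y0.134: (0.1325,0.1888)
```

```bash
python3 - <<'E'
from h import *
# reconstruct wrist cam at ab from tool pose relative: use ae cam/tool relation
import json
i=json.load(open('ae.json'))
s=sense();R=s['ee_rot'];p=s['tool_pos']
ro=R.T@(np.array(i['position'])-p);ra=R.T@np.array(i['attitude'])
Rab=np.array([[-0.065,.998,-.001],[.998,.065,.001],[.001,-.001,-1]]);pab=np.array([.51245487,-.24597233,.22586812])
j=dict(i);j['position']=pab+Rab@ro;j['attitude']=Rab@ra
f=lambda q:(q-[190,0])*3+1
for hx in(.1475,.159,.162,.165):
  for th in(.55,.6,.65,.7,.785):
    q=f(proj(j,barpts(th,.02,hx)));print(hx,th,q[:,1].mean().round(),q[:,0].min().round(),q[:,0].max().round())
it=camera_info('top');g=lambda p:(p-[270,140])*6+2.5
isc=camera_info('scene');k=lambda p:(p-[290,140])*14+6.5
for th in(.55,.6,.65,.7,.75):
    q=g(proj(it,barpts(th,0,.162)));a=k(proj(isc,barpts(th,-.115,.162)));b=k(proj(isc,barpts(th,.0,.162)))
    print(th,'top',q[:,0].mean().round(),q[:,1].min().round(),q[:,1].max().round(),'scene',a.round().tolist(),b.round().tolist())
E
```

```text
0.1475 0.55 414.0 -35.0 99.0
0.1475 0.6 418.0 -21.0 119.0
0.1475 0.65 422.0 -3.0 143.0
0.1475 0.7 426.0 19.0 170.0
0.1475 0.785 434.0 66.0 224.0
0.159 0.55 414.0 36.0 171.0
0.159 0.6 418.0 54.0 194.0
0.159 0.65 422.0 75.0 220.0
0.159 0.7 426.0 99.0 250.0
0.159 0.785 434.0 152.0 308.0
0.162 0.55 414.0 55.0 190.0
0.162 0.6 418.0 73.0 214.0
0.162 0.65 422.0 95.0 240.0
0.162 0.7 426.0 120.0 270.0
0.162 0.785 434.0 174.0 330.0
0.165 0.55 414.0 74.0 209.0
0.165 0.6 418.0 92.0 233.0
0.165 0.65 422.0 115.0 260.0
0.165 0.7 426.0 142.0 291.0
0.165 0.785 434.0 197.0 351.0
0.55 top 320.0 415.0 454.0 scene [[694.0, 222.0], [681.0, 181.0], [743.0, 209.0], [729.0, 168.0]] [[422.0, 340.0], [407.0, 297.0], [470.0, 328.0], [455.0, 284.0]]
0.6 top 321.0 407.0 446.0 scene [[687.0, 201.0], [672.0, 160.0], [735.0, 184.0], [720.0, 143.0]] [[415.0, 318.0], [398.0, 275.0], [462.0, 302.0], [445.0, 259.0]]
0.65 top 322.0 399.0 438.0 scene [[680.0, 179.0], [663.0, 139.0], [726.0, 160.0], [709.0, 119.0]] [[406.0, 295.0], [389.0, 253.0], [452.0, 276.0], [434.0, 233.0]]
0.7 top 322.0 390.0 429.0 scene [[671.0, 158.0], [653.0, 119.0], [716.0, 135.0], [698.0, 95.0]] [[398.0, 273.0], [378.0, 231.0], [442.0, 250.0], [422.0, 208.0]]
0.75 top 323.0 381.0 419.0 scene [[662.0, 137.0], [643.0, 99.0], [706.0, 111.0], [686.0, 72.0]] [[388.0, 251.0], [367.0, 210.0], [431.0, 225.0], [410.0, 184.0]]
```

The quadrant shows the pointer at about 37°, past the orange 45° mark, so the hinge is about 15 mm further back than I assumed. I'll turn the tool and push the bar back up from the front.

Call:
play_rows(series="0 -4 0 0 0 -0.18 -1;0 -9 0 0 0 -0.36 -1;1 -14 0 0 0 -0.54 -1;2 -19 0 0 0 -0.72 -1;3 -24 0 0 0 -0.9 -1;3 -28.6 0 0 0 -1.08 -1;3 -28.6 0 0 0 -1.26 -1;3 -28.6 0 0 0 -1.44 -1;3 -28.6 -5 0 0 -1.57 -1;3 -28.6 -10 0 0 -1.57 -1;3 -28.6 -15 0 0 -1.57 -1;3 -28.6 -20.3 0 0 -1.57 -1;3 -28.6 -20.3 0 0 -1.57 -1;3 -28.6 -20.3 0 0 -1.57 -1")

```text
clock: 38.85
tool_pos: [0.4435, -0.2537, 0.2047]
ee_rot: [[0.998, 0.064, 0.001], [0.064, -0.998, -0.001], [0.001, 0.001, -1.0]]
force: [0.3, -0.5, 0.3]
gripper_width: 0.0001
```

```bash
python3 - <<'E'
from h import *
s=sense();print(s['clock'],s['tool_pos'],s['force'],s['q'])
q=s['tool_pos'][:2]-M;print('rel',q@XW,q@YW)
snap('wrist','ag_wrist',scale=1.5)
E
```

```text
38.85 [ 0.44351777 -0.25366272  0.204746  ] [ 0.29759048 -0.51688504  0.32201732] [-6.69434983e-01  3.38899154e-01  1.60617417e+00 -3.20493230e-04
  1.19461640e+00  8.37023627e-01]
rel -0.010138341125389012 -0.03335880456999188
```

View pics/ag_wrist.png

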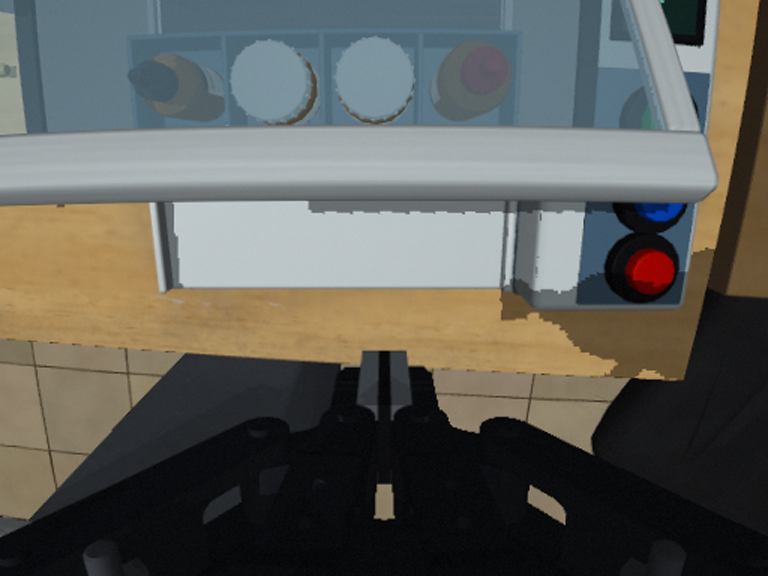

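Call:
play_rows(series="1.5 0.1 0 0 0 0 -1;3 0.2 0 0 0 0 -1;3.6 0.24 0 0 0 0 -1;4.1 0.27 0 0 0 0 -1;4.5 0.3 0 0 0 0 -1;4.9 0.33 0 0 0 0 -1;5.3 0.35 0 0 0 0 -1;5.3 0.35 0 0 0 0 -1")

```text
clock: 39.9
tool_pos: [0.4888, -0.2489, 0.2036]
ee_rot: [[0.998, 0.065, -0.016], [0.065, -0.998, 0.001], [-0.016, -0.002, -1.0]]
force: [-30.8, -1.4, 16.8]
gripper_width: 0.0001
```

```bash
python3 - <<'E'
from h import *
import cv2
s=sense();print(s['clock'],s['tool_pos'],s['force'])
snap('scene','ah_scene')
crop('ah_scene','ah',(255,160,300,200),14)
snap('wrist','ah_wrist',scale=1.5)
E
```

```text
39.9 [ 0.48883882 -0.24887647  0.20363115] [-30.81491328  -1.44144328  16.81221466]
```

View pics/ah.png

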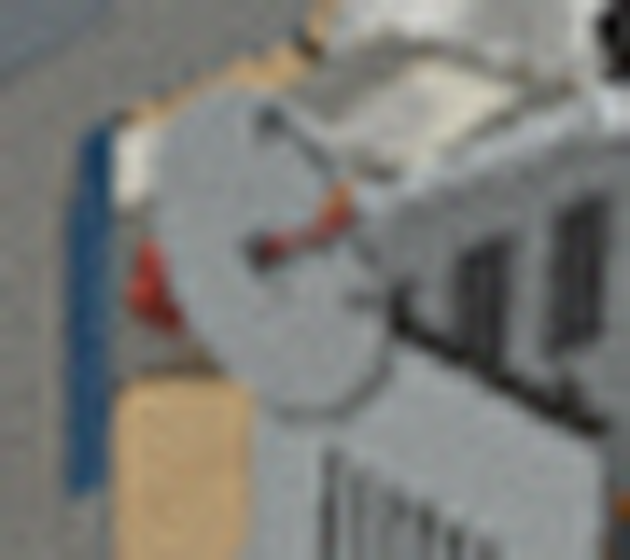

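View pics/ah_wrist.png

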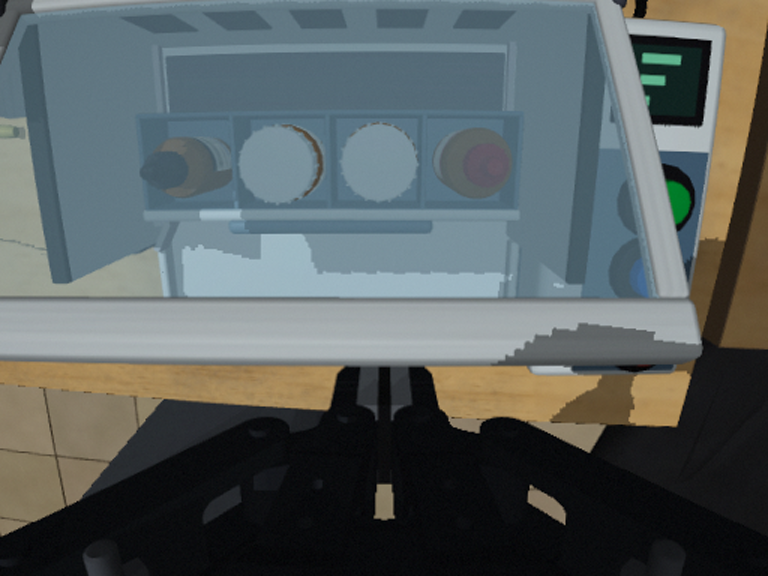

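Call:
play_rows(series="-0.5 -0.03 0 0 0 0 -1;-0.4 -0.03 0.2 0 0 0 -1;-0.2 -0.01 0.5 0 0 0 -1;0 0 0.8 0 0 0 -1;0 0 0.8 0 0 0 -1")

```text
clock: 40.62
tool_pos: [0.4938, -0.2486, 0.2115]
ee_rot: [[0.998, 0.065, -0.005], [0.065, -0.998, 0.0], [-0.005, -0.001, -1.0]]
force: [-9.0, 0.1, 5.5]
gripper_width: -0.0001
```

```bash
python3 - <<'E'
from h import *
s=sense();print(s['clock'],s['tool_pos'],s['force'])
snap('scene','ai_scene')
crop('ai_scene','ai',(255,160,300,200),14)
snap('wrist','ai_wrist',scale=1.5)
E
```

```text
40.625 [ 0.49383738 -0.24862188  0.21149076] [-9.01093383  0.08927028  5.5403971 ]
```

View pics/ai.png

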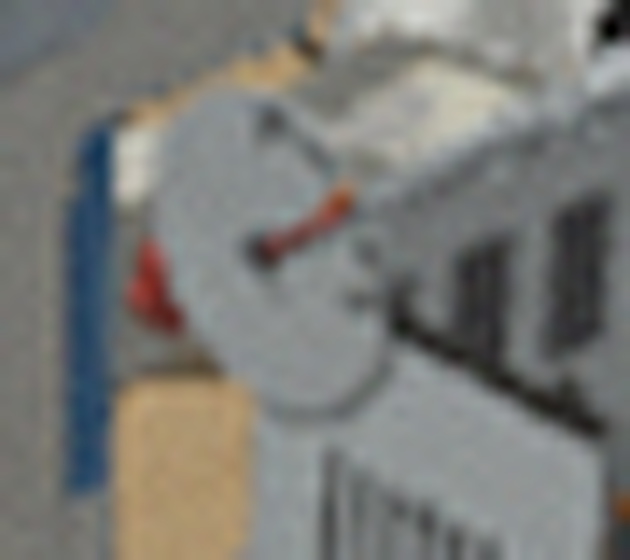

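View pics/ai_wrist.png

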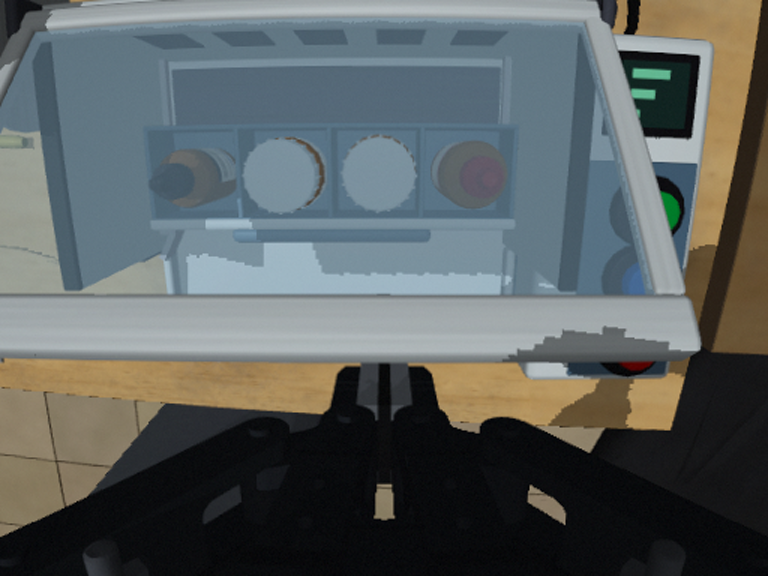

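Call:
play_rows(series="0.3 0.02 0.3 0 0 0 -1;0.5 0.03 0.6 0 0 0 -1;0.5 0.03 0.7 0 0 0 -1")

```text
clock: 41.1
tool_pos: [0.4991, -0.2483, 0.2183]
ee_rot: [[0.998, 0.065, -0.004], [0.065, -0.998, 0.0], [-0.004, -0.001, -1.0]]
force: [-7.5, 0.5, 1.5]
gripper_width: 0.0
```

```bash
python3 - <<'E'
from h import *
s=sense();print(s['clock'],s['tool_pos'],s['force'])
snap('scene','aj_scene')
crop('aj_scene','aj',(255,160,300,200),14)
E
```

```text
41.1 [ 0.4990987  -0.2482597   0.21833417] [-7.53661462  0.53837443  1.48467885]
```

View pics/aj.png

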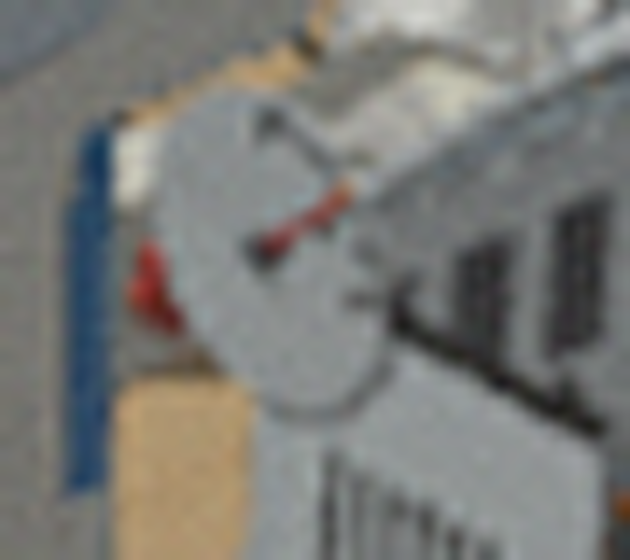

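Call:
play_rows(series="-1.5 -0.1 0 0 0 0 -1;-5 -0.3 0 0 0 0 -1;-8.7 0 4 0 0 0.1 -1;-8.7 0 10 0 0 0.28 -1;-8.7 2 16 0 0 0.46 -1;-8.7 7 19 0 0 0.64 -1;-8.7 13 19 0 0 0.82 -1;-8.7 19 19 0 0 1 -1;-8.7 24 19 0 0 1.18 -1;-8.7 28.5 19 0 0 1.36 -1;-8.7 28.5 19 0 0 1.57 -1;-8.7 28.5 19 0 0 1.57 -1;-8.7 28.5 19 0 0 1.57 -1")

```text
clock: 42.78
tool_pos: [0.4139, 0.0363, 0.4083]
ee_rot: [[-0.061, 0.998, 0.0], [0.998, 0.061, -0.0], [-0.0, 0.0, -1.0]]
force: [0.6, -0.5, -0.6]
gripper_width: 0.0001
```

```bash
python3 - <<'E'
from h import *
s=sense();print(s['clock'],s['tool_pos'],s['force'])
snap('wrist','ak_wrist')
crop('ak_wrist','ak',(350,230,412,275),12)
snap('top','ak_top',(120,140,400,260),2.8)
E
```

```text
42.775 [0.41389908 0.03625967 0.40829536] [ 0.60631793 -0.51904648 -0.5842818 ]
```

View pics/ak.png

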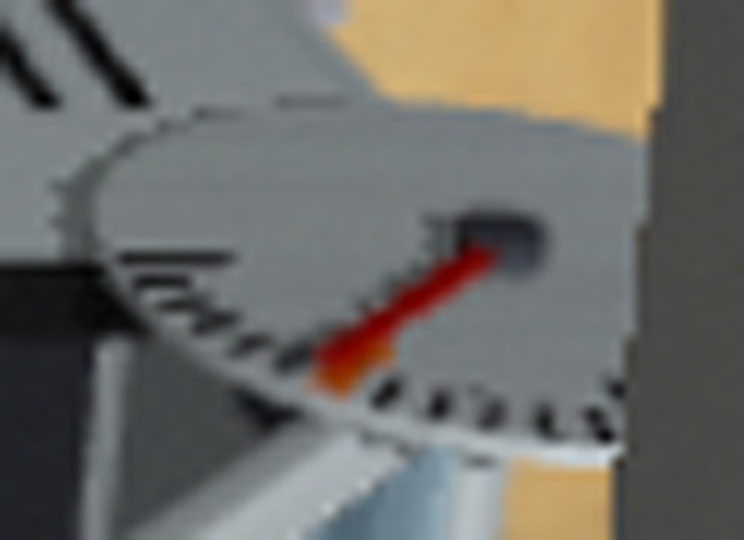

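View pics/ak_top.png

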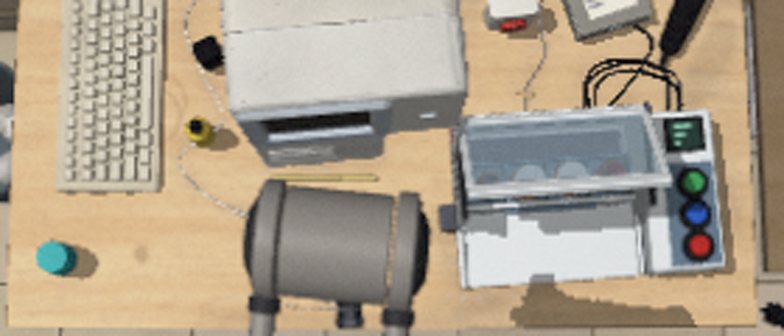

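The pointer sits on the orange mark and the tray is still caught. Before pressing keys I'll check the arm's shape for clearance to the cover.

```bash
python3 - <<'E'
from h import *
snap('scene','al_scene',scale=1.5)
i=camera_info('scene');p=sense()['tool_pos']
for h in(0,.073,.15,.2,.25,.3,.35):print(h,(proj(i,[p+[0,0,h]])[0]*1.5).round())
E
```

```text
0 [429. 198.]
0.073 [431. 160.]
0.15 [433. 117.]
0.2 [434.  87.]
0.25 [435.  55.]
0.3 [437.  22.]
0.35 [438. -12.]
```

View pics/al_scene.png

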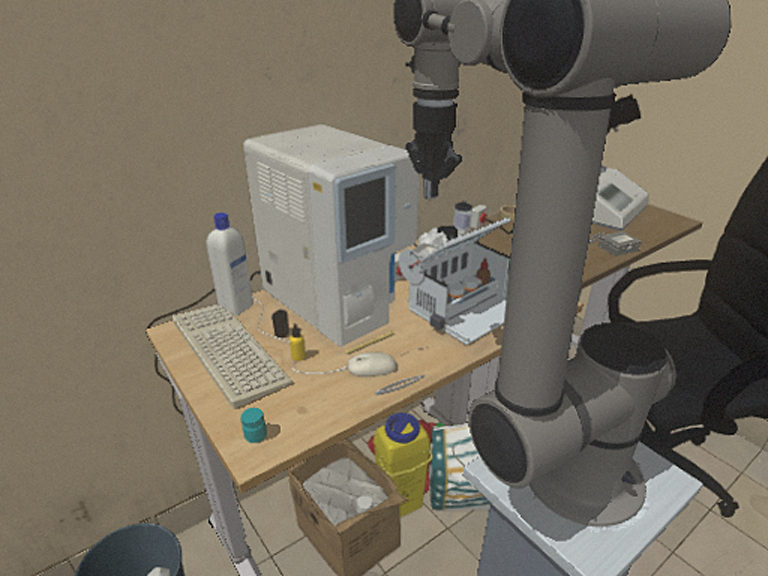

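Call:
play_rows(series="0 -4 0 0 0 -0.18 -1;0 -8 0 0 0 -0.36 -1;0 -12 0 0 0 -0.54 -1;1 -16 0 0 0 -0.72 -1;2 -20 0 0 0 -0.9 -1;3 -24 0 0 0 -1.08 -1;4 -28 0 0 0 -1.26 -1;5 -32 0 0 0 -1.44 -1;6 -36.6 0 0 0 -1.62 -1;7 -36.6 0 0 0 -1.8 -1;8.6 -36.6 0 0 0 -1.98 -1;8.6 -36.6 0 0 0 -2.16 -1;8.6 -36.6 0 0 0 -2.34 -1;8.6 -36.6 0 0 0 -2.52 -1;8.6 -36.6 0 0 0 -2.7 -1;8.6 -36.6 0 0 0 -2.88 -1;8.6 -36.6 -4 0 0 -3.06 -1;8.6 -36.6 -4 0 0 -3.13 -1;8.6 -36.6 -4 0 0 -3.13 -1;8.6 -36.6 -4 0 0 -3.13 -1")

```text
clock: 45.42
tool_pos: [0.5001, -0.3297, 0.3688]
ee_rot: [[0.077, -0.997, 0.001], [-0.997, -0.077, -0.001], [0.001, -0.001, -1.0]]
force: [-1.0, 0.2, 0.5]
gripper_width: -0.0001
```

```bash
python3 - <<'E'
from h import *
s=sense();print(s['clock'],s['tool_pos'],s['q'])
snap('wrist','am_wrist',scale=1.5)
E
```

```text
45.425 [ 0.50012647 -0.32970575  0.36884572] [-7.10704151e-01  4.30713472e-01  1.01955837e+00 -5.96587721e-05
  1.69020047e+00  2.35384057e+00]
```

View pics/am_wrist.png

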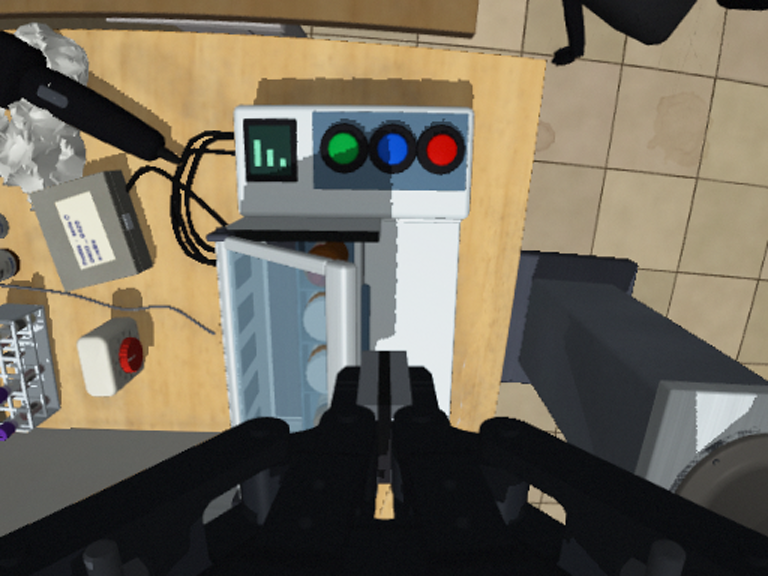

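```bash
python3 - <<'E'
from h import *
i=camera_info('wrist')
P=lambda x,y:(x/1.5-.2,y/1.5-.2)
for n,p in(('g',(343.5,147)),('b',(393,148)),('r',(442,150))):
    print(n,atz(i,P(*p),.086).round(4))
print(sense()['tool_pos'])
E
```

```text
g [ 0.5391 -0.3998  0.086 ]
b [ 0.4983 -0.4021  0.086 ]
r [ 0.4578 -0.4038  0.086 ]
[ 0.50013754 -0.32959019  0.36888502]
```

Call:
play_rows(series="-0.2 -4 0 0 0 0 -1;-0.2 -7.2 -4 0 0 0 -1;-0.2 -7.2 -10 0 0 0 -1;-0.2 -7.2 -16 0 0 0 -1;-0.2 -7.2 -22 0 0 0 -1;-0.2 -7.2 -26.5 0 0 0 -1;-0.2 -7.2 -27 0 0 0 -1;-0.2 -7.2 -27 0 0 0 -1;-0.2 -7.2 -27 0 0 0 -1")

```text
clock: 46.6
tool_pos: [0.4992, -0.4024, 0.1011]
ee_rot: [[0.077, -0.997, 0.003], [-0.997, -0.077, -0.003], [0.004, -0.003, -1.0]]
force: [-0.1, -0.2, 0.2]
gripper_width: 0.0003
```

```bash
python3 - <<'E'
from h import *
s=sense();print(s['clock'],s['tool_pos'],s['force'])
snap('wrist','an_wrist',scale=1.5)
E
```

```text
46.6 [ 0.49921606 -0.402392    0.10110444] [-0.06973054 -0.22806784  0.15428996]
```

View pics/an_wrist.png

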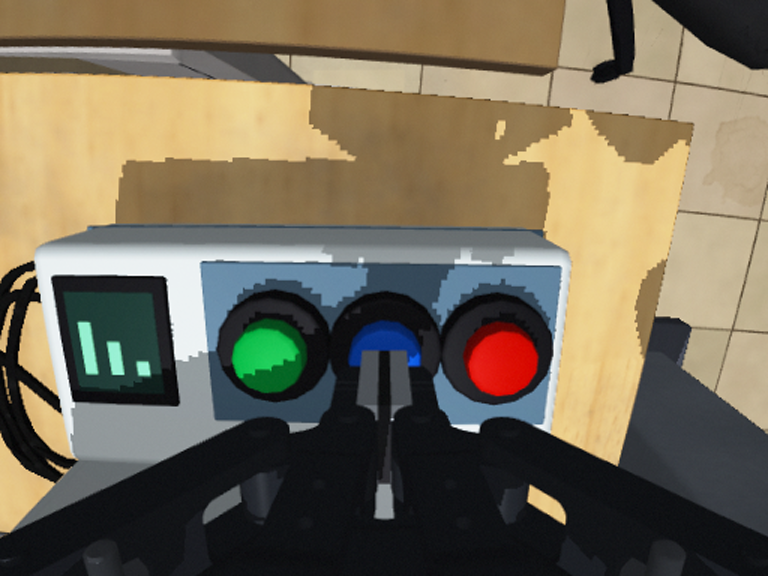

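Call:
play_rows(series="-0.1 0 -1 0 0 0 -1;-0.1 0 -1.6 0 0 0 -1;-0.1 0 -1.9 0 0 0 -1;-0.1 0 -2.1 0 0 0 -1;-0.1 0 -2.1 0 0 0 -1;-0.1 0 -2.1 0 0 0 -1")

```text
clock: 47.4
tool_pos: [0.4972, -0.4014, 0.0807]
ee_rot: [[0.077, -0.997, 0.001], [-0.997, -0.077, -0.002], [0.002, -0.001, -1.0]]
force: [-6.2, 5.3, 22.1]
gripper_width: -0.0001
```

Blue bottomed at 22 N, z 0.0807, for over 0.25 s. Moving to green.

Call:
play_rows(series="0 0 1 0 0 0 -1;0 0 3 0 0 0 -1;2 0.1 4 0 0 0 -1;4.1 0.2 4 0 0 0 -1;4.1 0.2 3 0 0 0 -1;4.1 0.2 2 0 0 0 -1;4.1 0.2 2 0 0 0 -1;4.1 0.2 2 0 0 0 -1")

```text
clock: 48.4
tool_pos: [0.5376, -0.3995, 0.0972]
ee_rot: [[0.076, -0.997, -0.0], [-0.997, -0.076, 0.0], [-0.0, 0.0, -1.0]]
force: [0.5, 0.7, 0.2]
gripper_width: -0.0
```

```bash
python3 - <<'E'
from h import *
s=sense();print(s['clock'],s['tool_pos'],s['force'])
snap('wrist','ao_wrist',scale=1.5)
E
```

```text
48.4 [ 0.53758612 -0.39945737  0.09721579] [0.50605725 0.72156985 0.21248709]
```

View pics/ao_wrist.png

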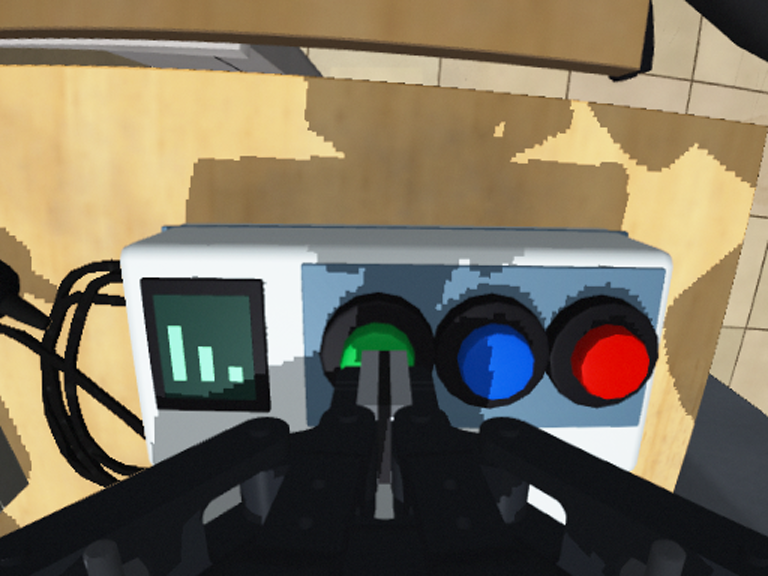

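Call:
play_rows(series="0.1 0 -0.8 0 0 0 -1;0.1 0 -1.3 0 0 0 -1;0.1 0 -1.6 0 0 0 -1;0.1 0 -1.75 0 0 0 -1;0.1 0 -1.75 0 0 0 -1;0.1 0 -1.75 0 0 0 -1")

```text
clock: 49.2
tool_pos: [0.5391, -0.3993, 0.081]
ee_rot: [[0.077, -0.997, 0.0], [-0.997, -0.077, -0.001], [0.001, -0.0, -1.0]]
force: [-2.5, 2.3, 7.3]
gripper_width: -0.0003
```

Call:
play_rows(series="0 0 -0.2 0 0 0 -1;0 0 -0.2 0 0 0 -1;0 0 2 0 0 0 -1;0 0 8 0 0 0 -1;0 0 14 0 0 0 -1;0 0 20 0 0 0 -1;-5 4 28 0 0 0 -1;-10 8 32 0 0 0 -1;-12 12 32 0 0 0 -1;-12 12 32 0 0 0 -1;-12 12 32 0 0 0 -1")

```text
clock: 50.58
tool_pos: [0.4186, -0.2783, 0.4016]
ee_rot: [[0.077, -0.997, 0.003], [-0.997, -0.077, -0.002], [0.003, -0.002, -1.0]]
force: [0.4, 0.1, -0.3]
gripper_width: -0.0001
```

```bash
python3 - <<'E'
from h import *
s=sense();print(s['clock'],s['tool_pos'],s['force'])
snap('wrist','ap_wrist',scale=1.5)
snap('scene','ap_scene')
crop('ap_scene','ap',(255,160,300,200),14)
snap('top','ap_top',scale=1.5)
E
```

```text
50.575 [ 0.41859233 -0.27834726  0.40162292] [ 0.37014664  0.14228271 -0.2564034 ]
```

View pics/ap_wrist.png

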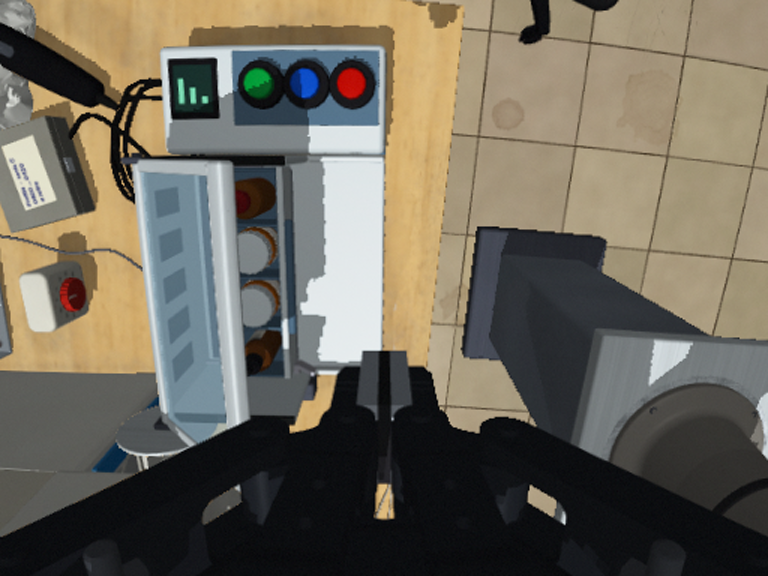

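View pics/ap.png

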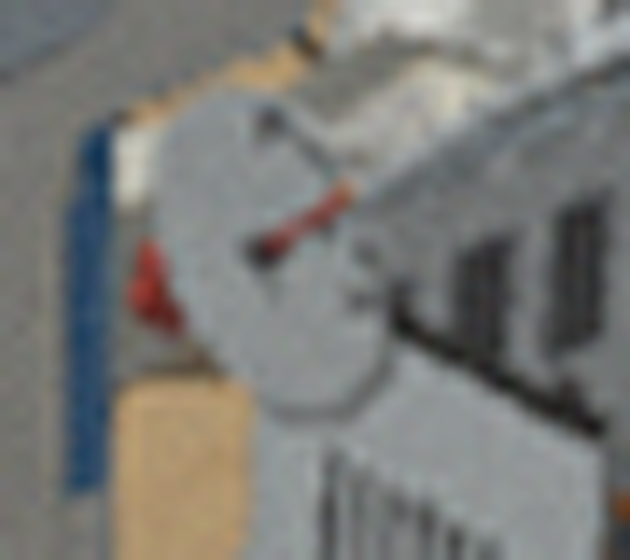

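View pics/ap_top.png

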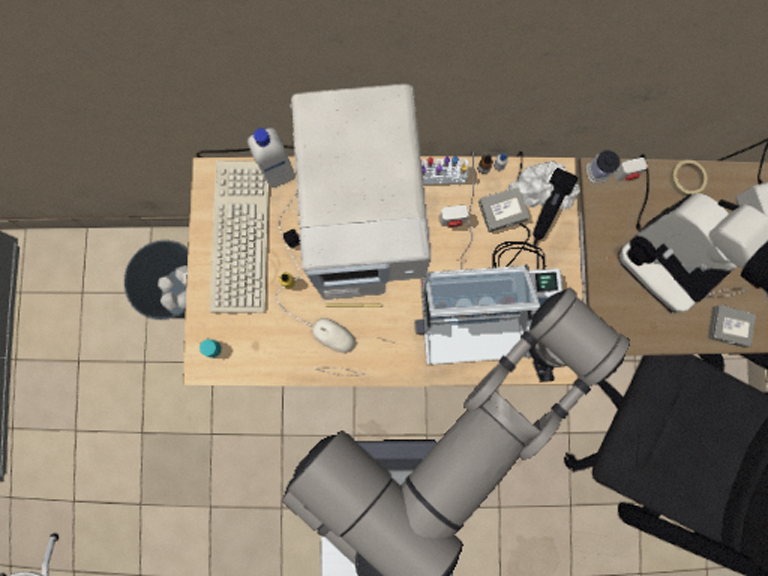

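All four items are upright in their bays and the tray is caught. The pointer is on the orange mark, the keys are up, and the bystanders haven't moved. Handing in.

```bash
python3 - <<'E'
from h import *
print(close_job(), sense()['clock'])
E
```

```text
the job is handed in; nothing more can be done
the job is handed in; nothing more can be done
```

The job is handed in, at about 51 s of the 192 s allowed. `close_job()` gives no verdict.

- **Loading:** Both jars and both brown dropper bottles stand upright, one to a bay. One jar was knocked against the mouse partway through, so I measured it again before picking it up. The yellow bottle and turquoise jar were left alone.
- **Tray:** I pushed it to the inner stop, and it stayed in when I backed off, with the catch bolt visible in front of the panel.
- **Cover:** My first hinge estimate was about 15 mm off, so I overfolded the cover to about 37°. My first push back up jammed against the bar at about 31 N. I then lifted it along its arc until the pointer sat on the orange mark. I read that as 45° within about 2°, from two cameras.
- **Keys:** I pressed blue and held it at z 0.0807 m (22 N). Then I pressed green to z 0.081 m (7 N), plus a further 2 mm of commanded travel. Red was not touched.

In the last pictures all keys looked up, the mouse, forceps, marker and timer were where they started, and the arm was clear of everything. The early cover angles from the bar's edges in the wrist and top views (about 0.80–0.86 rad) disagreed with the quadrant (about 0.64 rad). I trusted the quadrant, and the measured hinge position supported it.

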